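# Set the polariser ring and hang the analyser arm of a bottle polariscope

### The job

Get the polariscope ready for checking glass bottles: turn the graduated polariser ring on the stand until it reads 40 degrees against the index line. Then take the analyser arm that is pushed under the bench riser and hang it on the stand's slotted upright, both hook tabs in the top two slots and pushed down until they sit fully home, with the ring still at 40. Leave the bottles and everything else on the bench where they are.

Things in the scene. Friction and masses are not known exactly. Their poses are not given: they have to be found in the camera images.
- ring (a joint): reading of the graduated ring, rad (40 degrees = 0.698; travel 0 to 3.2; starts well above 40 degrees). White marks every 10 degrees, longer every 30, run CLOCKWISE (seen from above) round its black disc from the zero mark (widest, longest) to 180; the rest is bare. Turning it counter-clockwise raises the reading. Light friction, 0.06 N m; it stays where it is left
- ring_centre (a point): on the ring's vertical axis, half-way up its collar, 68 mm above the bench; axes are the stand's. Knurled round collar 56 mm across, 34 mm tall (51 to 85 mm above the bench): grip it across its diameter at any yaw and turn. Below it a black disc, 110 mm across, top 51 mm above the bench
- index_line (a point): middle of the index: a white line on the stand's top just outside the disc, 69.5 mm from the ring's axis along the stand's +x, pointing at the axis; the ring is read where its marks meet this line
- stand: fixed grey box: origin on the bench under the ring's axis; x from -85 to 85 mm, y from -190 to 85 mm, top 45 mm above the bench. At its -y end stands the slotted upright, an aluminium channel 44 mm wide (x), 40 mm deep (y), its slotted face at y = -120 mm looking along +y, its top 250 mm above the bench
- slot_top (a point): middle of the bottom edge of the upright's TOP slot, in the plane of its face, 200 mm above the bench; axes are the stand's. Front wall 6 mm thick, hollow 34 mm behind; three slots one above another, 42 mm pitch, each 16 mm wide, 28 mm tall. With the arm hung, hook_top lies here and the arm's +x points along this +y, level, out over the ring
- bracket_bar (a point): analyser arm (loose, dark steel, 0.4 to 0.75 kg, lies flat in the attitude in which it hangs): middle of its bar (20 mm wide, 26 mm tall), 13 mm above its underside, 66 mm from the back of the hook plate; balance point within 15 mm. +x runs from hook plate to knob, z up. Bar free from 8 to 86 mm, then a solid filter disc 68 mm across, 14 mm thick, centred at 120 mm
- bracket_knob (a point): centre of the ball knob (24 mm across, black) at the arm's free end, 182 mm from the plate's back, 13 mm above the arm's underside. At the start only this and part of the disc stick out from under the riser; drag the arm out by it. Lifted by the ball the arm swings down: to lift it let go and take it again by the bar
- hook_top (a point): on the arm: underside of the upper hook tab's neck where it meets the back of the hook plate (plate 8 x 40 x 84 mm tall), 62 mm above the arm's underside; the lower tab's is at 20 mm. Axes as bracket_bar; the tabs point to -x
- bracket: the same arm, origin at the plate's back, underside, mid-width. Tabs 10 mm wide: neck 8 mm tall, 14.5 mm long, with a 6 mm thick lip hanging 12 mm below it, 8.5 mm behind the plate. To hang: the lips enter the slots level with hook_top about 16 mm above slot_top (4 mm to spare up and down, 3 mm each side); push in till the plate meets the face, then 16 mm down
- riser: fixed grey bench riser; origin on the bench under the middle of its open front edge, +y goes in under it, the opening looks along -y. 260 mm wide (x), 180 mm deep, shelf from 100 to 116 mm above the bench, side walls 14 mm thick, back closed; a white meter on top, its top 186 mm above the bench. Lift the arm only when its hook tabs too are out from under the shelf
- bottle_a_mid (a point): flat glass sample bottle with black cap, 56 x 34 x 145 mm tall, upright; point on its axis 70 mm above its underside
- bottle_b_mid (a point): second flat glass bottle, same as the first
- jar: round glass jar with blue cap, 64 mm across, 85 mm tall, upright, origin under its centre; it may stand by the riser or by the stand
- beaker: plain glass beaker, 64 mm across, 85 mm tall, upright, origin under its centre
- carton: low cardboard carton 60 x 70 x 45 mm, origin under its centre
- screwdriver: screwdriver lying on the bench at the far side, 170 mm long, origin under its middle, lies along its own x
Not all that is in view belongs to the job. There is more than one size of the bracket; the job needs the larger.

How it is judged:
By the outcome, as a careful person would: the job done as asked, in the order asked, and still so for the second after the job is handed in, with the robot touching nothing.
It also fails if it takes over 69 s, if anything falls off the work surface, if the arm or the gripper's body presses on something with over 40 N, if the wrist force passes 120 N, or if a joint passes its speed limit or range.

### The arm

A 7-joint arm with a two-finger parallel gripper is mounted at the origin on the work surface. World frame = base frame: x ahead of the robot, y to its left, z up, the work surface at z = 0. Lengths are in m, angles in rad, forces in N, time in s.
With the tool pointing down it reaches from about 0.4 to 0.85 m from the base axis. Payload 10.4 kg.
Tool frame: the origin (TCP) lies on the centre line of the jaws, within the pads' length; the fingertips stand 17 mm ahead of it and the grasp point (between the pads) lies 2 mm behind it (manip.tcp_to_tips is the distance from the TCP to the fingertips, in m); z points along the fingers, x is the direction in which the jaws open and shut, and the axes are right-handed (so a half turn about z gives the same grasp; the last joint's range is limited). The gripper opens to 85 mm and grips with 20 to 120 N. Pads are 22 mm wide; open, the fingers measure 114 mm over their backs; the gripper's body (76 mm by 85 mm) begins 54 mm behind the grasp point. The pads swing forward as they close: fully open they stand 13 mm farther back than shut.
Start: joints at [-1.142, 0.332, -0.065, 1.46, 0.022, 1.35, -0.088], TCP at [0.273, 0.562, 0.248] pointing down, gripper open.
Joint ranges: [-2.6, 2.6], [-0.5, 2.12], [-1.47, 1.34], [0.16, 2.42], [-1.27, 4.41], [0.06, 2.06], [-2.6, 2.6]. Speed limits (rad/s): [2.22, 2.22, 2.79, 2.79, 3.14, 3.14, 3.14].

### API

Orientations are given as a unit quaternion [x, y, z, w].
In Python, from workcell import manip gives the robot as it stands.
- The arm moves only by the shell command python3 -m pendant 'ROWS' [FORCE]. ROWS is JSON, a list of rows, each a list of 3 entries, a list of its own where there are three numbers: the shift along the world's x, y, z in cm, then the turn, a rotation vector about the world's x, y, z in degrees, then the closure in counts, from 0 (fully open) to 255 (shut). A call has 1 to 12 rows; each row shifts and turns the pose as measured when the row begins; what a row does not reach is not made up. A row lasts 1/8 s, in which the tool goes at most 62.5 mm and 10.7 degrees, less where a joint would pass 70% of its speed; a pose out of reach is approached as far as the arm can. A call is refused whole if a number of a shift passes 6.25 or a number of a turn 10.7, either way. A call with a gripper value outside its range is refused whole. The fingers move at their own pace and stop on an object; FORCE is the grip in N (left out, the last holds). Time passes only in rows, so rows that do not move let the fingers close. It gives the time, the measured TCP pose, the force and the opening at its end, in the units of the state.
- manip.get_obs(): the state, without advancing time (a new reading comes with each control period).
- manip.camera(name): name is "side" or "top"; returns a dict with "pixels" (384x512x3 uint8, red, green, blue), "range_z" (384x512 float32, m along the optical axis (not along the pixel's ray), 0 where there is no reading), "K" (3x3 intrinsics, pixels), "dist" ([k1, k2, p1, p2, k3] as OpenCV has them; the pictures are not rectified), "origin" and "rotation" of the camera in the world. Camera axes: x right, y down, z forward; pixel columns grow to the right and rows downward; lengths in m; the calibration is good to about 2 mm. A picture is of the moment at which its call begins.
- manip.hand_in(): hands the job in, once; it reports no verdict.
The state is a dict: "clock": time; "joint_pos": joint angles; "joint_velocities": joint speeds; "tau": joint torques, N m; "position": TCP position; "ee_rot": TCP orientation; "ft_force": force on the tool from outside, world axes, zero at the start; "torque": the same for the moment, N m; "grip_width": opening from 0.0 (shut) to 1.0 (fully open).
Only numpy, scipy, OpenCV 4.12 (cv2) and the standard library are available. Lean on these libraries where they do the work, as an engineer would, in place of code of your own. Each camera call takes 0.05 s, during which the arm holds its last target.

## Working session

There is one attempt and no reset: what is moved stays moved. The work goes in short steps, Python scripts to look and compute and a shell command to move; the robot and the scene stay as the last step left them, time stands still between calls to the robot, and variables do not carry over. Pictures are saved under pics/ and viewed, and the job is handed in when it is done.

```bash
ls -la; mkdir -p pics
python3 - <<'E'
from workcell import manip
import cv2
print(manip.get_obs())
for n in("side","top"):
    c=manip.camera(n); cv2.imwrite(f"pics/{n}0.png",c["pixels"][:,:,::-1]); print(n,c["K"],c["dist"],c["origin"],c["rotation"])
    import numpy as np; np.savez(f"{n}0.npz",**{k:np.array(v) for k,v in c.items()})
print(manip.tcp_to_tips)
E
```

```text
total 12
drwxr-xr-x  3 agent agent 4096 Dec  6 10:35 .
drwxr-xr-x 23 root  root  4096 Dec  6 10:35 ..
drwxr-xr-x  2 agent agent 4096 Dec  6 10:35 pics
{'clock': 0.0, 'joint_pos': array([-1.14163364,  0.33285291, -0.06468958,  1.46096714,  0.02158282,
        1.34989485, -0.0885009 ]), 'joint_velocities': array([ 0.00022112,  0.00049068, -0.00048761,  0.00054043, -0.00060853,
       -0.00035614,  0.00065269]), 'tau': array([-6.88982072e-04, -6.25435567e+01,  4.89460677e-02, -3.91617537e+01,
        1.61970692e-02,  9.83175240e-03, -3.04065543e-05]), 'position': array([0.27269235, 0.5619718 , 0.24751539]), 'ee_rot': array([ 8.47509595e-01,  5.30779594e-01, -5.90098248e-04,  4.01584505e-04]), 'ft_force': array([-0.21596246, -0.03721182,  0.32623439]), 'torque': array([ 0.03580222, -0.02367001, -0.00686246]), 'grip_width': 1.0036488309067861}
side [[489.63191386   0.         267.39378892]
 [  0.         489.63191386 180.66390959]
 [  0.           0.           1.        ]] [-0.02610082  0.          0.          0.          0.        ] [ 0.8611472  -0.72961628  1.21505366] [ 0.93205866  0.15417114 -0.05820485 -0.32266098]
top [[419.33142832   0.         255.55678017]
 [  0.         419.33142832 190.04547696]
 [  0.           0.           1.        ]] [-0.05847325  0.          0.          0.          0.        ] [0.34488658 0.06488692 1.40888118] [-0.69814948  0.71156531 -0.05369136  0.05813218]
0.017
```

View pics/side0.png

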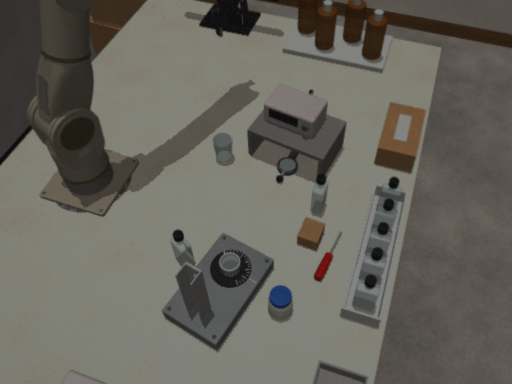

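View pics/top0.png

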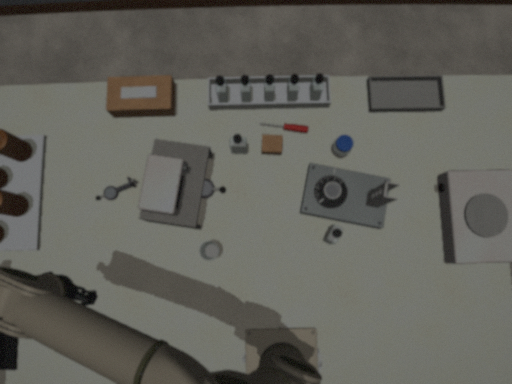

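```bash
cat > h.py <<'E'
import numpy as np, cv2
from scipy.spatial.transform import Rotation as R
from workcell import manip
def cam(n,save=None):
    c=manip.camera(n)
    if save: cv2.imwrite(f"pics/{save}.png",c["pixels"][:,:,::-1])
    return c
def load(n):
    d=np.load(n+"0.npz"); return {k:d[k] for k in d}
def rays(c,uv):
    uv=np.asarray(uv,float).reshape(-1,1,2)
    p=cv2.undistortPoints(uv,np.array(c["K"]),np.array(c["dist"]).astype(float)).reshape(-1,2)
    d=np.c_[p,np.ones(len(p))]
    q=np.asarray(c["rotation"]); Rm=R.from_quat(q).as_matrix() if q.size==4 else q
    return d@Rm.T
def onplane(c,uv,z):
    d=rays(c,uv); o=np.asarray(c["origin"]); t=(z-o[2])/d[:,2]; return o+d*t[:,None]
def depthpts(c,uv):
    uv=np.asarray(uv,int).reshape(-1,2); z=c["range_z"][uv[:,1],uv[:,0]]
    return np.asarray(c["origin"])+rays(c,uv)*z[:,None]
def proj(c,P):
    Rm=R.from_quat(np.asarray(c["rotation"])).as_matrix()
    rv=cv2.Rodrigues(Rm.T)[0]; t=-Rm.T@np.asarray(c["origin"])
    return cv2.projectPoints(np.asarray(P,float).reshape(-1,1,3),rv,t,np.array(c["K"]),np.array(c["dist"]).astype(float))[0].reshape(-1,2)
def tri(c1,u1,c2,u2):
    a=np.asarray(c1["origin"]);b=np.asarray(c2["origin"]);d=rays(c1,u1)[0];e=rays(c2,u2)[0]
    s=np.linalg.lstsq(np.c_[d,-e],b-a,rcond=None)[0]; p=a+s[0]*d;q=b+s[1]*e
    return (p+q)/2,np.linalg.norm(p-q)
E
python3 - <<'E'
from h import *
t=load("top"); s=load("side")
print(depthpts(t,[(60,220),(300,230),(430,130),(222,190)]).round(3),proj(t,[0,0,0]))
def crop(c,x,y,w,h,k,n): cv2.imwrite(f"pics/{n}.png",cv2.resize(c["pixels"][y:y+h,x:x+w,::-1],None,fx=k,fy=k,interpolation=cv2.INTER_CUBIC))
crop(t,290,155,120,90,6,"t_stand"); crop(s,155,220,130,130,4.5,"s_stand"); crop(t,130,130,110,110,5,"t_riser"); crop(s,200,80,140,140,4,"s_riser")
E
```

```text
[[ 0.479  0.741  0.003]
 [ 0.431 -0.075  0.001]
 [ 0.77  -0.542  0.005]
 [ 0.569  0.184  0.022]] [[281.06218568 364.28398686]]
```

View pics/t_stand.png

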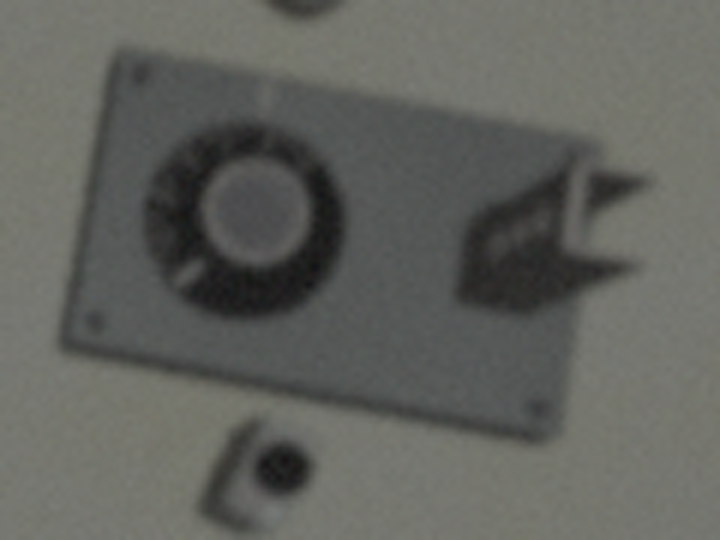

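View pics/s_stand.png

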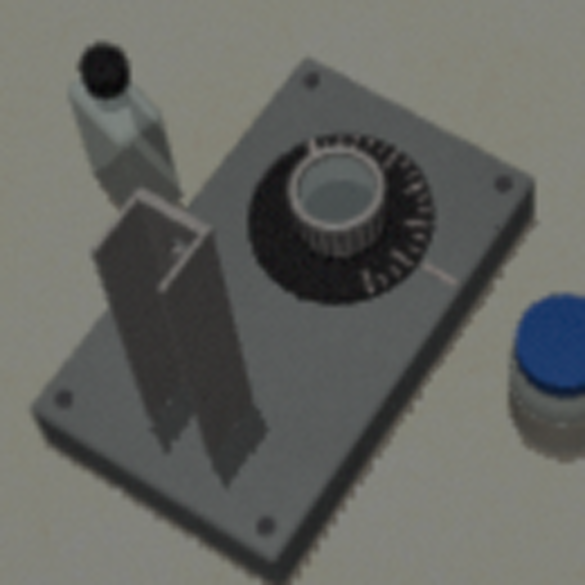

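View pics/t_riser.png

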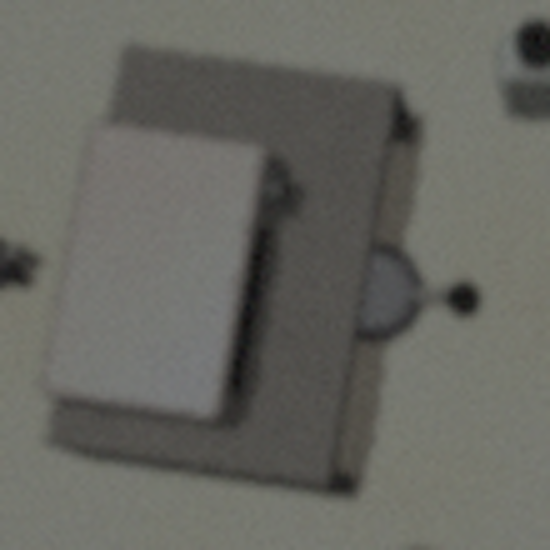

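View pics/s_riser.png

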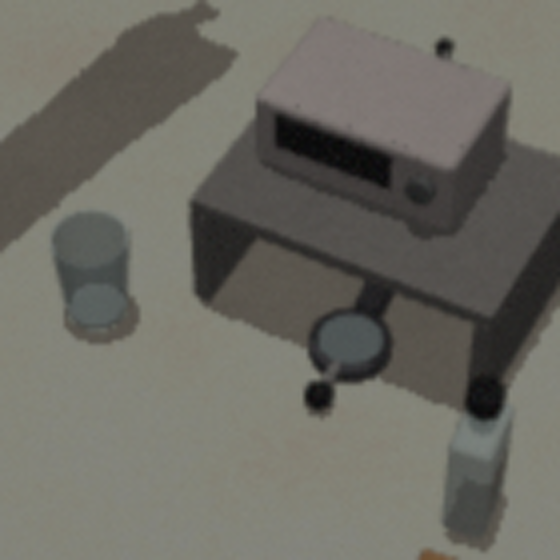

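```bash
cat > m1.py <<'E'
from h import *
t=load("top"); s=load("side")
vv,uu=np.mgrid[0:384,0:512]; uv=np.c_[uu.ravel(),vv.ravel()]
for n,c in (("top",t),("side",s)):
    P=depthpts(c,uv).reshape(384,512,3); np.save(n+"P.npy",P)
    m=((P[...,2]>0.038)&(P[...,2]<0.052)&(c["range_z"]>0)&(P[...,1]<-0.0)&(P[...,1]>-0.45)&(P[...,0]>.3)&(P[...,0]<.72)).astype(np.uint8)
    k,l,st,_=cv2.connectedComponentsWithStats(cv2.morphologyEx(m,cv2.MORPH_OPEN,np.ones((3,3),np.uint8)))
    i=1+np.argmax(st[1:,4]); Q=P[l==i]; print(n,"stand z",np.median(Q[:,2]),"rect",cv2.minAreaRect((Q[:,:2]*1000).astype(np.float32)))
    # collar
    m=(P[...,2]>0.075)&(P[...,2]<0.095)&(c["range_z"]>0)&(np.hypot(P[...,0]-.56,P[...,1]+.15)<.08)
    print("collar",P[m].mean(0).round(4),cv2.minEnclosingCircle((P[m][:,:2]*1000).astype(np.float32)),m.sum())
    # riser shelf
    m=((P[...,2]>0.108)&(P[...,2]<0.124)&(P[...,1]>.18)&(P[...,1]<.5)&(P[...,0]>.4)&(P[...,0]<.75)&(c["range_z"]>0)).astype(np.uint8)
    k,l,st,_=cv2.connectedComponentsWithStats(m); i=1+np.argmax(st[1:,4]); Q=P[l==i]; print("riser z",np.median(Q[:,2]),cv2.minAreaRect((Q[:,:2]*1000).astype(np.float32)))
    # upright top
    m=(P[...,2]>0.235)&(P[...,2]<0.26)&(P[...,1]<-.15)&(P[...,1]>-.4)&(P[...,0]>.4)&(c["range_z"]>0)
    print("upright top",m.sum(),P[m].mean(0).round(4) if m.any() else 0, cv2.minAreaRect((P[m][:,:2]*1000).astype(np.float32)) if m.any() else 0)
E
python3 m1.py
```

```text
top stand z 0.045407652913319274 rect ((540.9035034179688, -224.04446411132812), (273.7933349609375, 170.1207733154297), 78.2195053100586)
collar [ 0.5511 -0.174   0.0815] ((551.4588012695312, -174.04147338867188), 28.730113983154297) 232
riser z 0.11645933441232059 ((583.2369995117188, 326.8356628417969), (181.23818969726562, 258.66595458984375), 80.53400421142578)
upright top 100 [ 0.5253 -0.302   0.2473] ((521.5265502929688, -309.3268127441406), (42.029640197753906, 44.76727294921875), 78.90948486328125)
side stand z 0.044927418628826654 rect ((543.8946533203125, -226.1224822998047), (277.8368835449219, 170.9099884033203), 77.48860931396484)
collar [ 0.5546 -0.1743  0.0814] ((554.9042358398438, -174.2644805908203), 29.543317794799805) 350
riser z 0.1163107477137848 ((584.6511840820312, 325.33551025390625), (185.92269897460938, 263.36529541015625), 80.49968719482422)
upright top 217 [ 0.5254 -0.3061  0.2455] ((524.24609375, -310.2774658203125), (40.215152740478516, 45.81918716430664), 77.60184478759766)
```

```bash
cat > ring.py <<'E'
from h import *
import sys
def unwrap(c,ctr,yaw,name,z=0.051):
    th=np.deg2rad(np.arange(0,360,0.5)); rr=np.arange(0.028,0.060,0.0005)
    T,Rr=np.meshgrid(th,rr)
    # angle measured CCW from index(stand +x)
    P=np.stack([ctr[0]+Rr*np.cos(T+yaw),ctr[1]+Rr*np.sin(T+yaw),np.full_like(T,z)],-1).reshape(-1,3)
    p=proj(c,P).astype(np.float32).reshape(*T.shape,2)
    im=cv2.remap(c["pixels"],p[...,0],p[...,1],cv2.INTER_LINEAR)
    if name: cv2.imwrite(f"pics/{name}.png",cv2.resize(im[:,:,::-1],(720,256)))
    return im
if __name__=="__main__":
    yaw=np.deg2rad(-12.1)
    for n,ctr in (("top",(.5515,-.174)),("side",(.5549,-.1745))):
        c=load(n); im=unwrap(c,ctr,yaw,"unw_"+n); g=im.astype(float).mean(2)
        for a,b in ((40,48),(48,53),(44,54)):
            row=g[int((a-28)*2):int((b-28)*2)].mean(0); 
            pk=[i for i in range(720) if row[i]==row[np.arange(i-8,i+9)%720].max() and row[i]>np.median(row)+8]
            print(n,a,b,[(i/2,round(row[i])) for i in pk])
E
python3 ring.py
```

```text
top 40 48 [(24.0, 46), (51.5, 50), (82.5, 52), (111.5, 51), (142.0, 82), (324.5, 54), (354.5, 53)]
top 48 53 [(50.0, 56), (81.0, 58), (110.0, 56), (122.0, 54), (142.0, 75), (352.5, 57), (353.0, 57)]
top 44 54 [(50.5, 55), (81.5, 58), (110.5, 55), (121.5, 52), (142.0, 77), (325.0, 54), (354.0, 57)]
side 40 48 [(15.0, 41), (25.5, 77), (55.0, 60), (85.0, 60), (114.5, 95), (124.5, 99), (133.0, 95), (142.5, 101), (324.0, 66), (355.0, 70)]
side 48 53 [(5.0, 55), (15.5, 64), (26.0, 61), (36.5, 63), (46.5, 56), (55.0, 75), (65.0, 54), (74.5, 56), (85.0, 66), (94.5, 50), (103.0, 54), (115.0, 62), (124.5, 77), (134.0, 72), (143.5, 107), (323.5, 70), (334.0, 54), (344.5, 54), (354.5, 62)]
side 44 54 [(5.0, 48), (15.5, 57), (26.0, 67), (36.5, 56), (46.0, 49), (55.5, 71), (65.0, 49), (74.5, 46), (84.5, 64), (94.5, 47), (103.5, 58), (114.5, 76), (124.5, 88), (134.0, 83), (143.0, 108), (323.5, 66), (333.5, 51), (344.5, 51), (354.5, 65)]
```

Run:
```python
import cv2,numpy as np
a=cv2.imread("pics/unw_top.png");b=cv2.imread("pics/unw_side.png"); cv2.imwrite("pics/unw.png",np.vstack([a,b]))
```

```text
(no output)
```

View pics/unw.png

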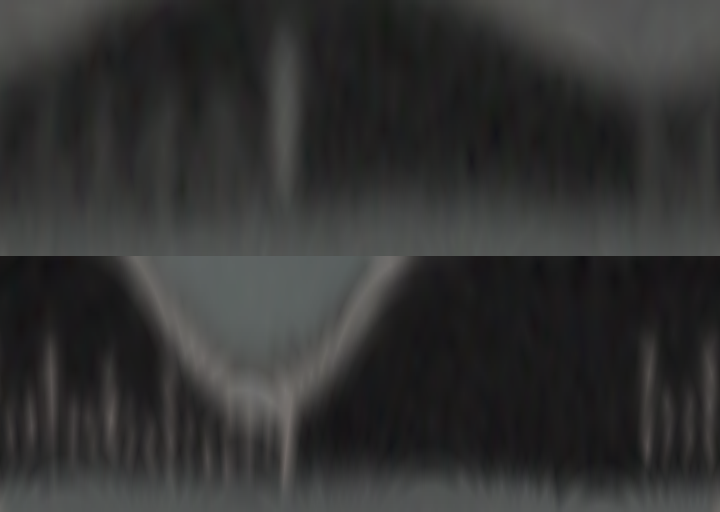

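Run:
```python
from h import *
t=load("top"); s=load("side")
def dark(c,x,y,r,th):
    g=c["pixels"].astype(float).mean(2); m=np.zeros(g.shape,bool); m[y-r:y+r+1,x-r:x+r+1]=1
    m&=g<th; k,l,st,cen=cv2.connectedComponentsWithStats(m.astype(np.uint8)); 
    return [(st[i].tolist(),cen[i].round(2).tolist()) for i in range(1,k) if st[i][4]>4]
gt=t["pixels"].astype(float).mean(2); gs=s["pixels"].astype(float).mean(2)
print(gt[185:196,214:230].astype(int)); print(gs[172:186,273:288].astype(int))
print(dark(t,222,190,5,60)); print(dark(s,280,179,6,50))
# index line
for n,c,ctr in(("top",t,(.5515,-.174)),("side",s,(.5549,-.1745))):
    yaw=np.deg2rad(-12.1); th=np.deg2rad(np.arange(-15,15,.25)); rr=np.arange(.062,.076,.0005)
    T,Q=np.meshgrid(th,rr); P=np.stack([ctr[0]+Q*np.cos(T+yaw),ctr[1]+Q*np.sin(T+yaw),np.full_like(T,.045)],-1)
    p=proj(c,P.reshape(-1,3)).astype(np.float32).reshape(*T.shape,2); im=cv2.remap(c["pixels"],p[...,0],p[...,1],cv2.INTER_LINEAR).astype(float).mean(2)
    r=im.mean(0); w=np.clip(r-np.median(r)-5,0,None); print(n,"index off deg",(np.rad2deg(th)*w).sum()/w.sum(),r.max(),np.median(r))
for n in("top","side"):
    P=np.load(n+"P.npy"); c=load(n)
    hsv=cv2.cvtColor(c["pixels"],cv2.COLOR_RGB2HSV)
    # tall things clusters
    m=((P[...,2]>.03)&(P[...,2]<.2)&(P[...,0]>.35)&(P[...,0]<.8)&(P[...,1]<.3)&(P[...,1]>-.5)).astype(np.uint8)
    k,l,st,cen=cv2.connectedComponentsWithStats(m)
    for i in range(1,k):
        if st[i][4]>25: Q=P[l==i]; print(n,"cl",cen[i].round(),st[i][4],Q.min(0).round(3),Q.max(0).round(3))
```

```text
[[ 93 104 116 114 116 114 109 105 102 102 106 114 113 112 114 115]
 [ 80 100 108 110 108 105  98  87  79  80  91 105 114 115 115 111]
 [ 82  95 101 103  97  91  74  56  45  49  66  87 104 113 111 116]
 [ 85  87  94  91  85  74  48  33  32  28  43  73 100 111 115 116]
 [ 82  84  87  86  78  62  34  24  22  22  34  61  94 108 114 115]
 [ 77  85  90  91  85  65  43  29  27  29  33  65  94 111 115 115]
 [ 79  95 100 102 100  88  63  46  28  30  42  75 100 110 115 115]
 [ 92 104 113 111 110 102  89  68  57  56  69  90 106 114 115 115]
 [103 113 116 117 114 113 103  93  84  89  93 104 111 114 113 116]
 [109 115 115 116 114 117 115 109 106 109 108 113 115 115 117 116]
 [112 118 116 116 115 114 114 115 113 112 113 113 113 113 115 115]]
[[127 125 127 127 124 111  69  40  55  82  85  71  51  49  49]
 [127 128 127 127 126 126 110  76  82  80  75  51  38  35  36]
 [127 127 127 128 124 122 117  91  86  82  67  42  35  28  34]
 [127 127 127 119  89  70  68  56  57  64  66  69  69  63  64]
 [128 127 121  98  51  27  30  24  29  47  82 113 117 115 114]
 [128 127 119  69  29  16  26  26  22  34  76 1
[... 1031 characters left out ...]
31] [0.709 0.3   0.192]
top cl [344. 195.] 4060 [ 0.433 -0.372  0.03 ] [ 0.651 -0.074  0.2  ]
top cl [388. 191.] 29 [ 0.534 -0.366  0.039] [ 0.551 -0.316  0.198]
top cl [333. 234.] 263 [ 0.383 -0.197  0.031] [ 0.444 -0.146  0.151]
top cl [206. 247.] 114 [0.351 0.192 0.03 ] [0.4   0.253 0.091]
side cl [299. 148.] 2681 [0.44  0.094 0.03 ] [0.735 0.3   0.192]
side cl [224. 145.] 348 [0.35  0.189 0.03 ] [0.403 0.256 0.089]
side cl [311. 231.] 508 [ 0.692 -0.024  0.03 ] [0.756 0.051 0.053]
side cl [181. 247.] 512 [ 0.385 -0.199  0.031] [ 0.446 -0.158  0.15 ]
side cl [219. 289.] 6235 [ 0.433 -0.379  0.03 ] [ 0.655 -0.076  0.2  ]
side cl [280. 301.] 640 [ 0.679 -0.255  0.03 ] [ 0.742 -0.193  0.09 ]
```

```bash
python3 -m pendant '[[[2,-5.3,0],[0,0,0],0],[[2,-5.3,0],[0,0,0],0],[[2,-5.3,0],[0,0,0],0],[[2,-5.3,0],[0,0,0],0],[[2,-5.3,0],[0,0,0],0],[[2,-5.3,0],[0,0,0],0],[[2,-5.3,0],[0,0,0],0],[[2,-5.3,0],[0,0,0],0],[[2,-5.3,0],[0,0,0],0],[[2,-5.3,0],[0,0,0],0]]' 40; python3 -c "
from workcell import manip
print(manip.get_obs()['joint_pos'].round(3))"
```

```text
clock: 1.35
position: [0.4723, 0.0169, 0.244]
ee_rot: [0.846, 0.534, -0.002, 0.0]
ft_force: [1.3, 2.0, -0.6]
grip_width: 0.998
[-0.557 -0.019  0.422  1.871  0.01   1.293  0.989]
```

```bash
python3 -m pendant '[[[2,-4.8,0],[0,0,0],0],[[2,-4.8,0],[0,0,0],0],[[2,-4.8,0],[0,0,0],0],[[2,-4.6,0],[0,0,0],0],[[0,0,0],[0,0,0],0]]'
python3 - <<'E'
from h import *
print(manip.get_obs()['joint_pos'].round(3))
t=cam("top","t1"); s=cam("side","s1")
E
```

```text
clock: 1.98
position: [0.5531, -0.184, 0.243]
ee_rot: [0.847, 0.532, -0.003, 0.001]
ft_force: [0.0, 0.3, -0.3]
grip_width: 0.998
[-0.281  0.271  0.629  1.612 -0.157  1.316  1.493]
```

View pics/s1.png

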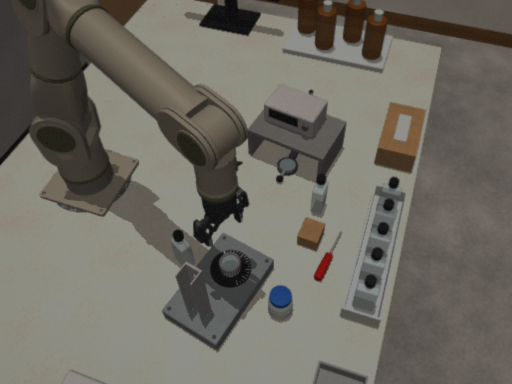

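```bash
python3 -m pendant '[[[0,0.5,-4],[0,0,0],0],[[0,0.5,-5],[0,0,0],0],[[0,0,-4],[0,0,0],0],[[0,0,0],[0,0,0],0]]'
```

```text
clock: 2.58
position: [0.5531, -0.1626, 0.1109]
ee_rot: [0.843, 0.537, -0.001, -0.002]
ft_force: [-0.6, -1.0, 1.4]
grip_width: 1.0
```

```bash
python3 -m pendant '[[[0,-1.1,0],[0,0,0],0],[[0,0,0],[0,0,0],0]]'
```

```text
clock: 2.82
position: [0.5547, -0.1739, 0.1143]
ee_rot: [0.843, 0.538, 0.001, -0.0]
ft_force: [0.2, -0.7, -0.3]
grip_width: 1.002
```

```bash
python3 -m pendant '[[[-0.1,0,-2],[0,0,0],0],[[0,0,-1.8],[0,0,0],0],[[0,0,0],[0,0,0],0]]'
python3 - <<'E'
from h import *
s=cam("side","s2"); cv2.imwrite("pics/s2c.png",cv2.resize(s["pixels"][150:330,130:310,::-1],None,fx=3.3,fy=3.3,interpolation=cv2.INTER_CUBIC))
E
```

```text
clock: 3.2
position: [0.5545, -0.1739, 0.0758]
ee_rot: [0.843, 0.538, 0.002, 0.0]
ft_force: [-0.3, 0.1, -0.3]
grip_width: 0.999
```

View pics/s2c.png

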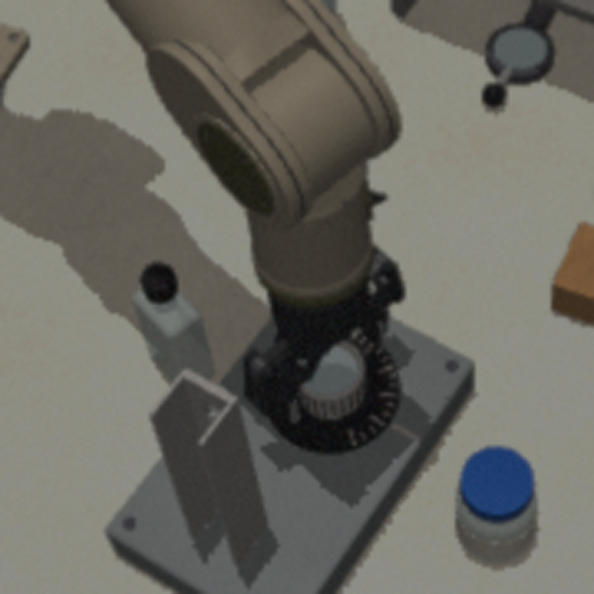

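```bash
python3 -m pendant '[[[0,0,0],[0,0,0],160],[[0,0,0],[0,0,0],160],[[0,0,0],[0,0,0],160],[[0,0,0],[0,0,0],160]]' 40
```

```text
clock: 3.75
position: [0.555, -0.1748, 0.0775]
ee_rot: [0.843, 0.538, 0.003, 0.001]
ft_force: [0.7, -1.2, -3.0]
grip_width: 0.645
```

```bash
python3 -m pendant '[[[0,0,0],[0,0,-10],160],[[0,0,0],[0,0,-10],160],[[0,0,0],[0,0,-10],160],[[0,0,0],[0,0,-10],160],[[0,0,0],[0,0,0],160]]'
python3 - <<'E'
from h import *
o=manip.get_obs(); print(o['joint_pos'].round(3), 2*np.rad2deg(np.arctan2(o['ee_rot'][1],o['ee_rot'][0])),o['torque'])
E
```

```text
clock: 4.38
position: [0.5541, -0.1758, 0.0775]
ee_rot: [0.978, 0.207, 0.001, 0.002]
ft_force: [-0.9, -0.8, -2.1]
grip_width: 0.641
[-0.349  0.47   0.717  1.799 -0.358  1.003  0.925] 23.875848207850666 [-0.01901721 -0.13597605 -0.06076743]
```

```bash
python3 -m pendant '[[[0,0,0],[0,0,-10],160],[[0,0,0],[0,0,-10],160],[[0,0,0],[0,0,-10],160],[[0,0,0],[0,0,-10],160],[[0,0,0],[0,0,-10],160],[[0,0,0],[0,0,-10],160],[[0,0,0],[0,0,0],160]]'
python3 - <<'E'
from h import *
o=manip.get_obs(); print(o['joint_pos'].round(3), 2*np.rad2deg(np.arctan2(o['ee_rot'][1],o['ee_rot'][0])),o['torque'])
s=cam("side","s3"); cv2.imwrite("pics/s3c.png",cv2.resize(s["pixels"][220:320,170:290,::-1],None,fx=5,fy=5,interpolation=cv2.INTER_CUBIC))
E
```

```text
clock: 5.25
position: [0.5522, -0.1757, 0.0775]
ee_rot: [0.951, -0.309, -0.001, 0.001]
ft_force: [-2.7, 0.4, 1.5]
grip_width: 0.643
[-0.508  0.561  0.946  1.804 -0.518  1.05   0.005] -36.05548759190067 [-0.33824947 -0.07209121 -0.0537271 ]
```

View pics/s3c.png

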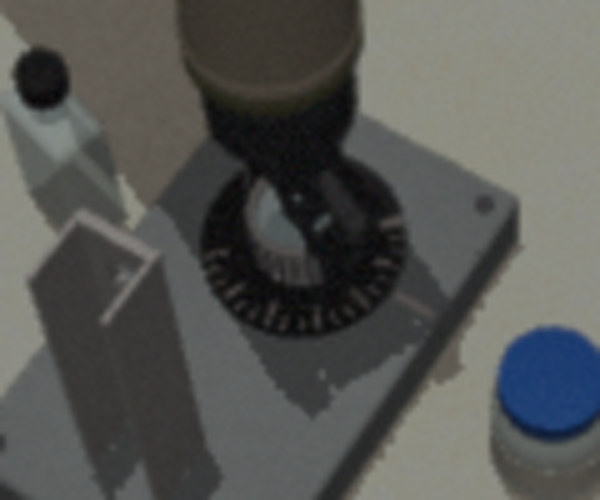

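```bash
cat > rd.py <<'E'
from ring import *
def read(c,ctr,name,yaw=np.deg2rad(-12)):
    im=unwrap(c,ctr,yaw,name); g=im.astype(float).mean(2); ang=np.arange(0,360,.5)
    row=cv2.GaussianBlur(g[int((47-28)*2):int((53.5-28)*2)].mean(0)[None],(5,1),0)[0]; med=np.median(row)
    pk=[]
    for i in range(720):
        w=row[np.arange(i-6,i+7)%720]
        if row[i]==w.max() and row[i]>med+6:
            k=np.clip(w-w.min(),0,None); pk.append((round(ang[i]+.5*(k*np.arange(-6,7)).sum()/k.sum(),1),round(row[i])))
    th=np.deg2rad(np.arange(-12,12,.25)); rr=np.arange(.063,.075,.0005)
    T,Q=np.meshgrid(th,rr); P=np.stack([ctr[0]+Q*np.cos(T+yaw),ctr[1]+Q*np.sin(T+yaw),np.full_like(T,.0455)],-1)
    p=proj(c,P.reshape(-1,3)).astype(np.float32).reshape(*T.shape,2); g2=cv2.remap(c["pixels"],p[...,0],p[...,1],cv2.INTER_LINEAR).astype(float).mean(2)
    r=g2.mean(0); w=np.clip(r-np.median(r)-6,0,None); idx=(np.rad2deg(th)*w).sum()/w.sum()
    return pk,idx
if __name__=="__main__":
    n=sys.argv[1]; s=cam("side",n+"_s")
    for ctr in ((.5549,-.1745),(.5540,-.1742)):
        pk,i=read(s,ctr,n+"_unw"); print("index",round(i,2),pk)
E
python3 rd.py r1
```

```text
index 0.37 [(np.float64(3.1), 33), (np.float64(14.1), 38), (np.float64(33.5), 40), (np.float64(44.0), 72), (np.float64(161.8), 34), (np.float64(221.0), 41), (np.float64(230.5), 41), (np.float64(240.9), 36), (np.float64(250.7), 45), (np.float64(260.9), 35), (np.float64(271.2), 35), (np.float64(281.3), 40), (np.float64(303.0), 35), (np.float64(311.9), 47), (np.float64(322.6), 34), (np.float64(332.9), 35), (np.float64(343.6), 39), (np.float64(353.3), 34)]
index 0.32 [(np.float64(2.9), 33), (np.float64(13.8), 40), (np.float64(32.9), 39), (np.float64(43.3), 72), (np.float64(161.3), 33), (np.float64(222.1), 42), (np.float64(231.5), 43), (np.float64(241.8), 37), (np.float64(251.8), 45), (np.float64(262.0), 35), (np.float64(272.3), 36), (np.float64(282.4), 41), (np.float64(303.8), 36), (np.float64(312.7), 50), (np.float64(323.1), 35), (np.float64(333.3), 36), (np.float64(343.9), 40), (np.float64(353.3), 36)]
```

View pics/r1_unw.png

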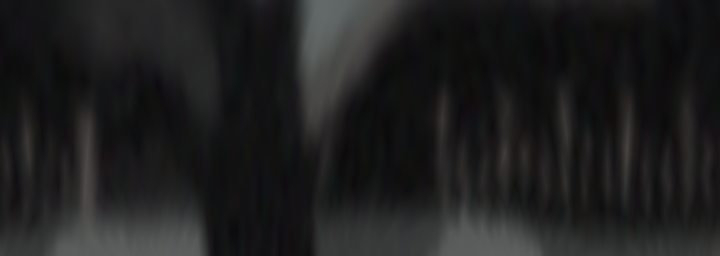

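```bash
python3 -m pendant '[[[0,0,0],[0,0,-3],160],[[0,0,0],[0,0,0],160]]'
python3 - <<'E'
from h import *
o=manip.get_obs(); print(2*np.rad2deg(np.arctan2(o['ee_rot'][1],o['ee_rot'][0])))
E
python3 rd.py r2
```

```text
clock: 5.6
position: [0.5521, -0.1756, 0.0775]
ee_rot: [0.944, -0.33, -0.001, 0.001]
ft_force: [-2.7, 0.7, -0.6]
grip_width: 0.645
-38.48536612030408
index 0.33 [(np.float64(0.9), 40), (np.float64(11.5), 47), (np.float64(22.1), 38), (np.float64(41.7), 72), (np.float64(218.7), 45), (np.float64(228.6), 37), (np.float64(238.6), 41), (np.float64(248.1), 43), (np.float64(268.7), 39), (np.float64(279.0), 43), (np.float64(299.8), 35), (np.float64(309.4), 40), (np.float64(320.6), 38), (np.float64(330.4), 35), (np.float64(340.3), 48), (np.float64(350.7), 33)]
index 0.26 [(np.float64(0.7), 39), (np.float64(11.1), 49), (np.float64(21.5), 39), (np.float64(33.2), 42), (np.float64(40.8), 71), (np.float64(219.5), 45), (np.float64(229.7), 38), (np.float64(239.6), 41), (np.float64(249.2), 43), (np.float64(269.8), 39), (np.float64(280.0), 43), (np.float64(300.7), 36), (np.float64(310.2), 42), (np.float64(321.1), 38), (np.float64(330.9), 35), (np.float64(340.7), 48), (np.float64(350.7), 34)]
```

```bash
python3 -m pendant '[[[0,0,0],[0,0,-0.8],160],[[0,0,0],[0,0,0],160]]';  python3 -m pendant '[[[0,0,0],[0,0,0],0],[[0,0,0],[0,0,0],0],[[0,0,0],[0,0,0],0],[[0,0,4],[0,0,0],0],[[0,0,5],[0,0,0],0],[[0,0,5],[0,0,0],0],[[-1,5,2],[0,0,0],0],[[0,6,0],[0,0,0],0],[[0,6,0],[0,0,0],0],[[0,6,0],[0,0,0],0]]'
python3 - <<'E'
from h import *
o=manip.get_obs(); print(o["joint_pos"].round(3),2*np.rad2deg(np.arctan2(o['ee_rot'][1],o['ee_rot'][0])))
E
python3 rd.py r3
```

```text
clock: 5.9
position: [0.5521, -0.1756, 0.0775]
ee_rot: [0.942, -0.335, -0.001, 0.001]
ft_force: [-2.0, 0.7, 0.9]
grip_width: 0.645
clock: 7.15
position: [0.5413, 0.0547, 0.2441]
ee_rot: [0.941, -0.339, 0.001, -0.001]
ft_force: [1.2, 0.5, -0.5]
grip_width: 1.0
[-1.156  0.266  1.149  1.729 -0.252  1.308 -0.647] -39.67425318799859
index 0.63 [(np.float64(0.7), 50), (np.float64(10.6), 56), (np.float64(40.3), 95), (np.float64(123.7), 58), (np.float64(134.5), 62), (np.float64(218.0), 63), (np.float64(227.1), 61), (np.float64(237.4), 54), (np.float64(247.7), 64), (np.float64(257.6), 51), (np.float64(268.2), 52), (np.float64(278.0), 75), (np.float64(288.5), 47), (np.float64(299.6), 52), (np.float64(308.7), 74), (np.float64(319.6), 53), (np.float64(330.1), 59), (np.float64(339.9), 76), (np.float64(350.3), 65)]
index 0.57 [(np.float64(0.4), 51), (np.float64(10.3), 61), (np.float64(39.6), 97), (np.float64(122.9), 53), (np.float64(133.4), 56), (np.float64(218.7), 63), (np.float64(228.2), 61), (np.float64(238.3), 53), (np.float64(248.8), 63), (np.float64(258.7), 51), (np.float64(269.3), 52), (np.float64(279.1), 76), (np.float64(289.5), 47), (np.float64(300.5), 55), (np.float64(309.6), 78), (np.float64(320.0), 54), (np.float64(330.5), 60), (np.float64(340.2), 81), (np.float64(350.3), 65)]
```

View pics/r3_unw.png

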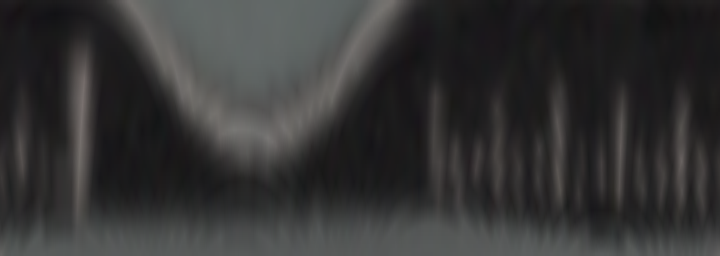

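View pics/r3_s.png

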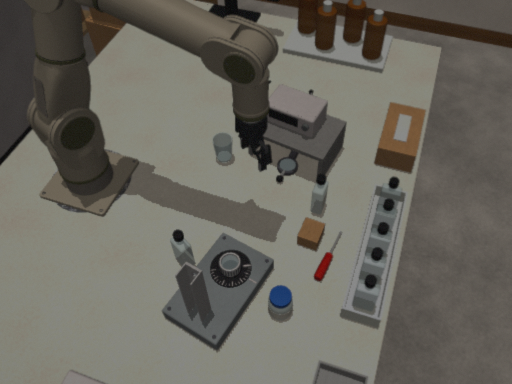

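```bash
cat > fit.py <<'E'
from rd import *
import scipy.optimize as so
def fit(c,ctr=(.5545,-.1743),quiet=False):
    pk,idx=read(c,ctr,None)
    A=np.array([p[0] for p in pk]); 
    z=[p for p in pk if 30<p[0]<55]; z0=max(z,key=lambda p:p[1])[0]
    k=np.round(((z0-A)%360-(z0-A>350)*0)/10).astype(int)
    ok=(k<=18); A=A[ok];k=k[ok]
    un=(A-z0+180)%360-180; un=np.where(un>10,un-360,un)  # unwrapped negative
    f=lambda x: un+10*k-x[0]-np.rad2deg((x[1]*np.sin(np.deg2rad(A))+x[2]*np.cos(np.deg2rad(A)))/.0502)
    r=so.least_squares(f,[0,0,0],loss="soft_l1",f_scale=.5); x=r.x
    i=idx-np.rad2deg(x[2]/.069)
    zero=z0+x[0]
    print("zero",zero.round(2),"idx raw",idx.round(2),"corr",i.round(2),"READING",(zero-i).round(2),"ctr err mm",(x[1:]*1000).round(2),"rms",np.sqrt(np.mean(f(x)**2)).round(2),"n",len(A))
if __name__=="__main__":
    c=load("side")
    for n in sys.argv[1:]:
        c["pixels"]=cv2.imread(f"pics/{n}_s.png")[:,:,::-1].copy(); 
        for ctr in((.5545,-.1743),(.5535,-.1735)): fit(c,ctr)
E
python3 fit.py r1 r2 r3
```

```text
zero 42.38 idx raw 0.3 corr -0.46 READING 42.83 ctr err mm [0.58 0.91] rms 0.35 n 17
zero 42.35 idx raw -0.14 corr -0.42 READING 42.77 ctr err mm [-0.61  0.34] rms 0.34 n 17
zero 40.36 idx raw 0.25 corr -0.28 READING 40.64 ctr err mm [0.99 0.64] rms 0.56 n 17
zero 40.16 idx raw -0.22 corr -0.31 READING 40.46 ctr err mm [-0.42  0.11] rms 0.27 n 16
zero 38.95 idx raw 0.55 corr -0.42 READING 39.37 ctr err mm [0.3  1.17] rms 0.32 n 17
zero 39.03 idx raw 0.1 corr -0.31 READING 39.34 ctr err mm [-0.74  0.5 ] rms 0.29 n 16
```

```bash
python3 - <<'E'
from h import *
t=load("top"); s=load("side")
p,g=tri(t,(222.2,189.3),s,(279.3,178.7)); print("knob tri",p.round(4),g)
print(onplane(t,[(222.2,189.3)],.013),onplane(s,[(279.3,178.7)],.013))
# disc: depth points z~.02-.03? region near knob
for n,c in(("top",t),("side",s)):
    P=np.load(n+"P.npy"); m=(P[...,2]>.010)&(P[...,2]<.034)&(P[...,1]>.10)&(P[...,1]<.36)&(P[...,0]>.48)&(P[...,0]<.64)&(c["range_z"]>0)
    k,l,st,cen=cv2.connectedComponentsWithStats(m.astype(np.uint8))
    for i in range(1,k):
        if st[i][4]>8:
            Q=P[l==i]; print(n,st[i],Q.min(0).round(3),Q.max(0).round(3),np.median(Q[:,2]).round(4))
    # riser front edge line from shelf mask
    m=((P[...,2]>0.108)&(P[...,2]<0.124)&(P[...,1]>.18)&(P[...,1]<.5)&(P[...,0]>.4)&(P[...,0]<.75)&(c["range_z"]>0)).astype(np.uint8)
    Q=P[m>0]; print(cv2.boxPoints(cv2.minAreaRect((Q[:,:2]*1000).astype(np.float32))))
E
python3 - <<'E'
import cv2
s=cv2.imread("pics/r3_s.png"); cv2.imwrite("pics/kn.png",cv2.resize(s[110:210,230:350],None,fx=6,fy=6,interpolation=cv2.INTER_CUBIC))
E
```

```text
knob tri [0.574  0.1849 0.0099] 0.002031846371797905
[[0.57256805 0.18414175 0.013     ]] [[0.57551198 0.18323282 0.013     ]]
top [201 179  25  20 231] [0.543 0.174 0.01 ] [0.609 0.256 0.029] 0.0157
[[440.7617  258.7209 ]
 [695.90546 216.18011]
 [725.7123  394.95044]
 [470.56854 437.4912 ]]
side [276 150  22  32 371] [0.548 0.172 0.01 ] [0.616 0.303 0.034] 0.0158
[[439.43106 255.38377]
 [699.1842  211.91454]
 [729.87134 395.28723]
 [470.11816 438.75647]]
```

View pics/kn.png

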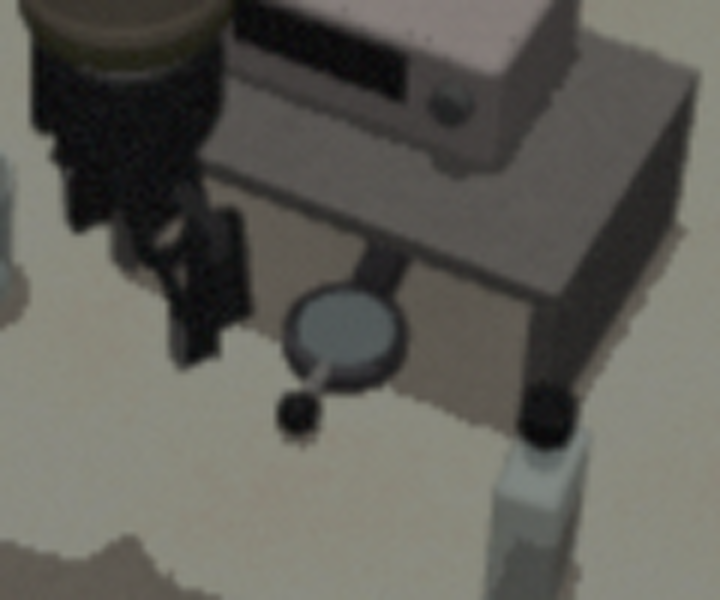

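Run:
```python
from h import *
s=load("side")
g=s["pixels"].astype(float)
for z in(.013,.016,.020): 
    d=onplane(s,[(287.5,165.3)],z)[0]; k=onplane(s,[(279.3,178.7)],.013)[0]; v=k-d; print(z,d,np.linalg.norm(v[:2]),np.rad2deg(np.arctan2(v[1],v[0])))
P=np.load("sideP.npy"); print(P[160:172,280:296,2].round(3))
```

```text
0.013 [0.58337393 0.24376813 0.013     ] 0.06104370994705617 -97.39979843320003
0.016 [0.58406717 0.24133883 0.016     ] 0.058732443011826736 -98.37572421115792
0.02 [0.5849915  0.23809976 0.02      ] 0.055679820608365106 -99.8023908224372
[[0.016 0.01  0.016 0.014 0.016 0.014 0.014 0.016 0.014 0.015 0.012 0.012
  0.017 0.016 0.015 0.014]
 [0.013 0.013 0.01  0.011 0.012 0.017 0.014 0.01  0.014 0.017 0.02  0.02
  0.017 0.014 0.017 0.017]
 [0.02  0.013 0.016 0.012 0.013 0.015 0.014 0.019 0.013 0.017 0.017 0.016
  0.014 0.015 0.017 0.015]
 [0.015 0.018 0.016 0.011 0.013 0.017 0.011 0.015 0.01  0.016 0.012 0.014
  0.018 0.016 0.018 0.019]
 [0.016 0.02  0.015 0.014 0.019 0.016 0.011 0.014 0.015 0.014 0.015 0.015
  0.012 0.017 0.013 0.02 ]
 [0.018 0.012 0.017 0.01  0.016 0.018 0.012 0.018 0.016 0.016 0.01  0.015
  0.016 0.011 0.019 0.016]
 [0.013 0.014 0.018 0.013 0.013 0.011 0.012 0.014 0.019 0.018 0.017 0.021
  0.015 0.016 0.015 0.015]
 [0.012 0.012 0.015 0.017 0.015 0.019 0.019 0.014 0.018 0.017 0.015 0.018
  0.016 0.011 0.013 0.02 ]
 [0.017 0.013 0.013 0.015 0.018 0.014 0.013 0.015 0.019 0.012 0.018 0.014
  0.015 0.012 0.017 0.021]
 [0.013 0.013 0.016 0.015 0.017 0.012 0.01  0.016 0.01  0.017 0.015 0.016
  0.015 0.014 0.007 0.017]
 [0.011 0.012 0.015 0.016 0.021 0.016 0.019 0.021 0.018 0.015 0.014 0.017
  0.014 0.013 0.013 0.014]
 [0.015 0.011 0.019 0.015 0.014 0.011 0.013 0.011 0.012 0.016 0.013 0.01
  0.015 0.016 0.012 0.006]]
```

```bash
python3 -m pendant '[[[1,3.8,-2],[0,0,10.5],100],[[1,3.8,-3],[0,0,10.5],100],[[1,3.8,-3],[0,0,10],100],[[0,0,0],[0,0,0],100]]' 80
python3 - <<'E'
from h import *
o=manip.get_obs(); print(o["joint_pos"].round(3),2*np.rad2deg(np.arctan2(o['ee_rot'][1],o['ee_rot'][0])))
E
```

```text
clock: 7.7
position: [0.5719, 0.186, 0.1614]
ee_rot: [0.998, -0.061, -0.0, -0.003]
ft_force: [-0.4, -0.8, 0.6]
grip_width: 0.61
[-1.07   0.455  0.883  1.675 -0.381  1.191 -0.216] -7.029435382171866
```

```bash
python3 -m pendant '[[[0.1,-0.7,-3],[0,0,0],100],[[0,0,-4],[0,0,0],100],[[0,0,-3],[0,0,0],100],[[0,0,0],[0,0,0],100]]'
python3 - <<'E'
from h import *
s=cam("side","s4"); cv2.imwrite("pics/s4c.png",cv2.resize(s["pixels"][100:220,210:350,::-1],None,fx=5,fy=5,interpolation=cv2.INTER_CUBIC))
E
```

```text
clock: 8.2
position: [0.5747, 0.1757, 0.0611]
ee_rot: [0.998, -0.064, 0.001, -0.003]
ft_force: [0.0, 0.2, 0.9]
grip_width: 0.606
```

View pics/s4c.png

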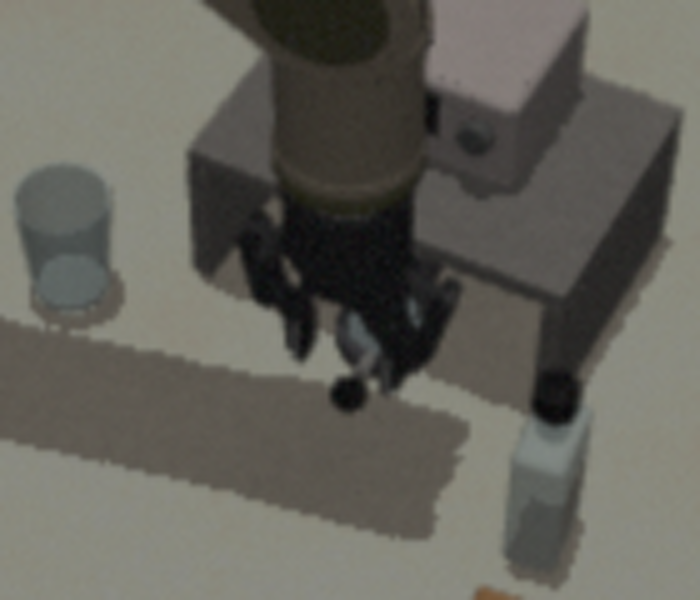

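```bash
python3 -m pendant '[[[0,0.4,-2],[0,0,0],100],[[0,0,-1.6],[0,0,0],100],[[0,0,0],[0,0,0],100]]'
```

```text
clock: 8.62
position: [0.5775, 0.1804, 0.0277]
ee_rot: [0.998, -0.064, 0.004, -0.005]
ft_force: [-0.5, 0.3, -0.6]
grip_width: 0.61
```

```bash
python3 -m pendant '[[[-0.3,0,-0.6],[0,0,0],100],[[0,0,0],[0,0,0],230],[[0,0,0],[0,0,0],230],[[0,0,0],[0,0,0],230],[[0,0,0],[0,0,0],230]]' 70
python3 - <<'E'
from h import *
s=cam("side","s5"); cv2.imwrite("pics/s5c.png",cv2.resize(s["pixels"][100:220,210:350,::-1],None,fx=5,fy=5,interpolation=cv2.INTER_CUBIC))
E
```

```text
clock: 9.25
position: [0.5749, 0.1804, 0.0227]
ee_rot: [0.998, -0.064, 0.005, -0.005]
ft_force: [-0.7, -0.0, -1.5]
grip_width: 0.234
```

View pics/s5c.png

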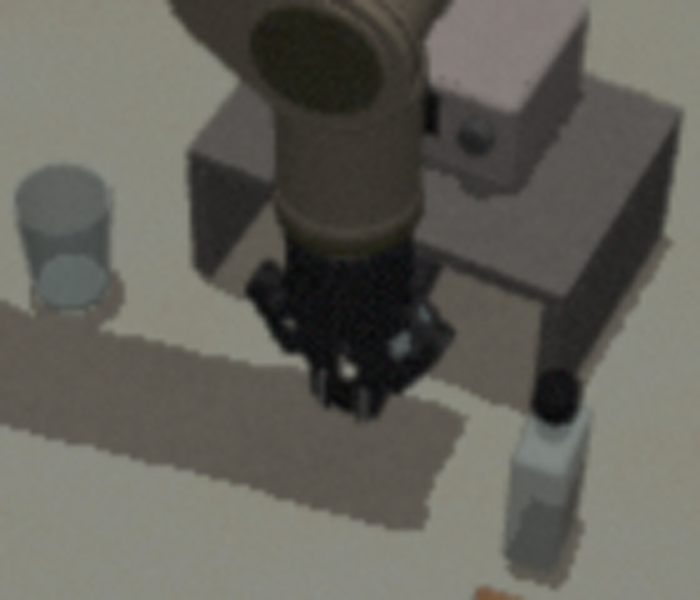

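```bash
python3 -m pendant '[[[-0.2,-1.5,0],[0,0,0],230],[[-0.4,-2.5,0],[0,0,0],230],[[-0.4,-2.5,0],[0,0,0],230],[[-0.4,-2.5,0],[0,0,0],230],[[0,0,0],[0,0,0],230]]'
python3 - <<'E'
from h import *
s=cam("side","s6"); cv2.imwrite("pics/s6c.png",cv2.resize(s["pixels"][100:240,190:350,::-1],None,fx=4.2,fy=4.2,interpolation=cv2.INTER_CUBIC))
E
```

```text
clock: 9.93
position: [0.5598, 0.0869, 0.0227]
ee_rot: [0.998, -0.064, 0.005, -0.006]
ft_force: [0.1, -1.2, -1.5]
grip_width: 0.235
```

View pics/s6c.png

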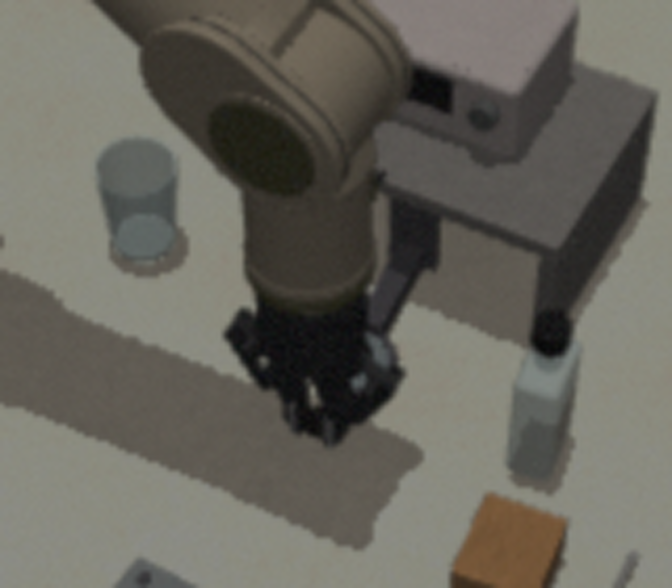

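```bash
python3 -m pendant '[[[-1.2,-2.4,0],[0,0,-3],230],[[-1.8,-2.0,0],[0,0,-5],230],[[-2.2,-1.6,0],[0,0,-6],230],[[-2.4,-1.2,0],[0,0,-6],230],[[-2.4,-1,0],[0,0,-5],230],[[-1,-0.4,0],[0,0,-5],230],[[0,0,0],[0,0,0],230]]'
python3 - <<'E'
from h import *
s=cam("side","s7"); cv2.imwrite("pics/s7c.png",cv2.resize(s["pixels"][100:240,170:350,::-1],None,fx=4.2,fy=4.2,interpolation=cv2.INTER_CUBIC))
t=cam("top","t7")
E
```

```text
clock: 10.85
position: [0.4491, 0.0088, 0.0228]
ee_rot: [0.947, -0.322, 0.007, -0.007]
ft_force: [-0.2, -1.5, -1.5]
grip_width: 0.233
```

View pics/s7c.png

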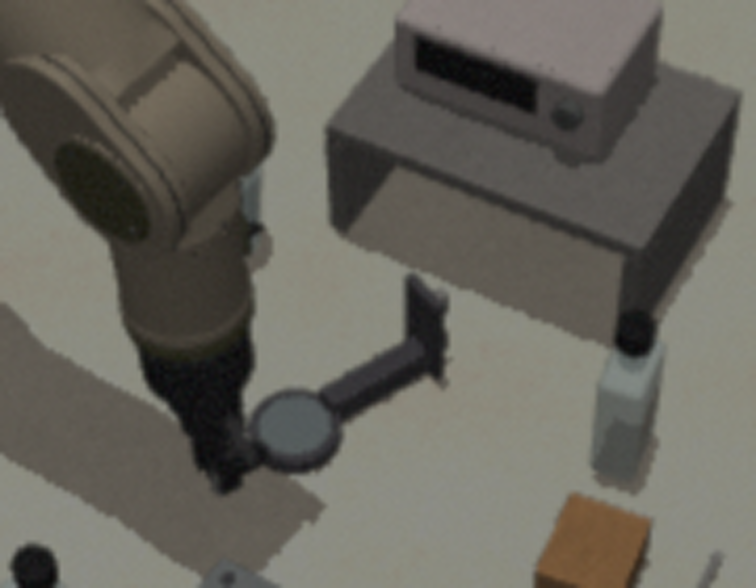

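View pics/t7.png

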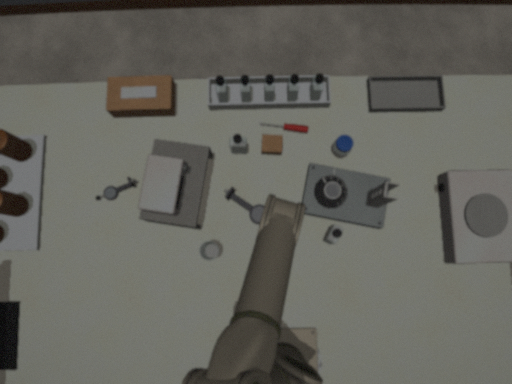

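```bash
python3 - <<'E'
from h import *
o=manip.get_obs(); print(o["joint_pos"].round(3),2*np.rad2deg(np.arctan2(o['ee_rot'][1],o['ee_rot'][0])))
E
python3 -m pendant '[[[0,0,0],[0,0,0],80],[[0,0,0],[0,0,0],80],[[0,0,3],[0,0,0],80],[[0,0,4],[0,0,0],80],[[0,0,4],[0,0,0],80],[[0,0,3],[0,0,5],80],[[-0.5,-1,0],[0,0,10],80],[[-0.5,-1,0],[0,0,10],80],[[-0.5,-1,0],[0,0,10],80]]'
python3 - <<'E'
from h import *
o=manip.get_obs(); print(o["joint_pos"].round(3),2*np.rad2deg(np.arctan2(o['ee_rot'][1],o['ee_rot'][0])))
s=cam("side","s8"); cv2.imwrite("pics/s8c.png",cv2.resize(s["pixels"][100:240,170:350,::-1],None,fx=4.2,fy=4.2,interpolation=cv2.INTER_CUBIC))
t=cam("top","t8"); cv2.imwrite("pics/t8c.png",cv2.resize(t["pixels"][160:260,200:320,::-1],None,fx=6,fy=6,interpolation=cv2.INTER_CUBIC))
np.savez("t8.npz",**{k:np.array(v) for k,v in t.items()});np.savez("s8.npz",**{k:np.array(v) for k,v in s.items()})
E
```

```text
[-1.054  0.374  1.057  2.184 -0.468  0.804 -0.351] -37.503409486534906
clock: 12.08
position: [0.44, -0.0217, 0.1662]
ee_rot: [1.0, -0.013, 0.01, -0.01]
ft_force: [0.1, -1.2, -0.7]
grip_width: 0.687
[-1.449 -0.393  1.249  2.087  0.386  1.186 -0.393] -1.511344991552853
```

View pics/s8c.png

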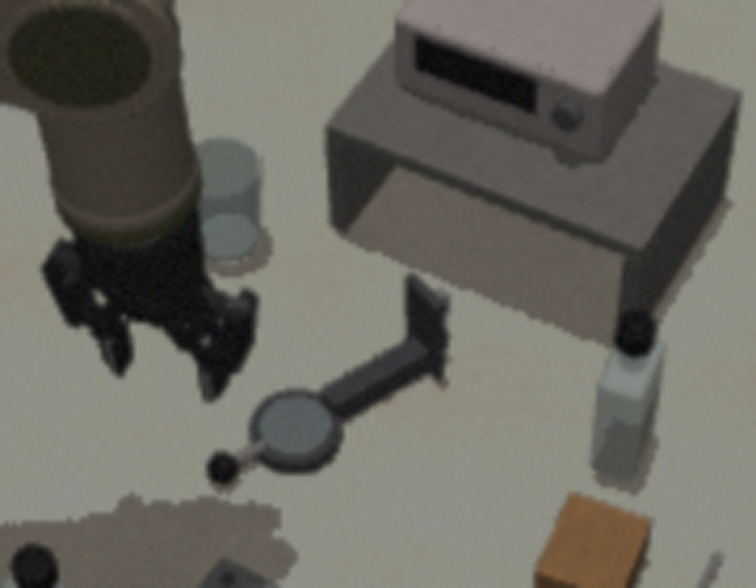

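View pics/t8c.png

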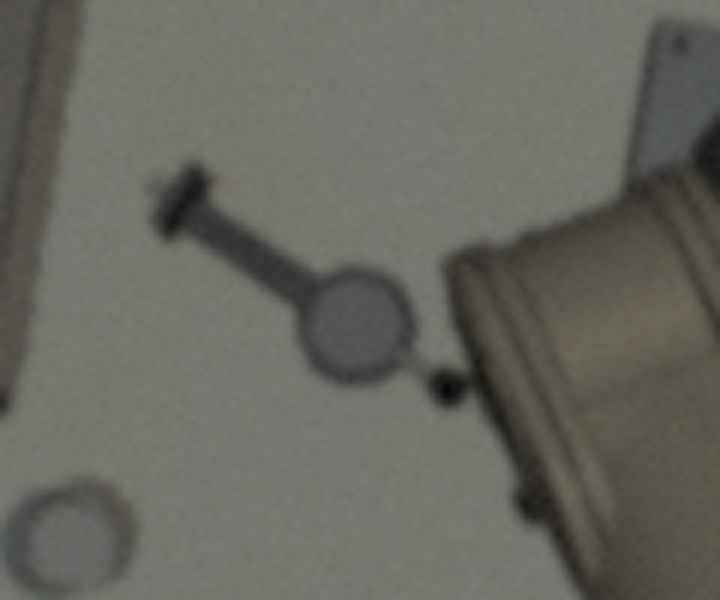

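```bash
cat > br.py <<'E'
from h import *
def ld(n): 
    d=np.load(n); return {k:d[k] for k in d}
def seg(c,zlo,zhi,box):
    vv,uu=np.mgrid[0:384,0:512]; P=depthpts(c,np.c_[uu.ravel(),vv.ravel()]).reshape(384,512,3)
    m=(c["range_z"]>0)&(P[...,2]>zlo)&(P[...,2]<zhi)&(P[...,0]>box[0])&(P[...,0]<box[1])&(P[...,1]>box[2])&(P[...,1]<box[3])
    return P,m
if __name__=="__main__":
    t=ld("t8.npz"); s=ld("s8.npz")
    for n,c,off in(("t",t,(-.0018,0)),("s",s,(.0016,-.0005))):
        P,m=seg(c,.006,.12,(.42,.65,-.02,.20)); g=c["pixels"].astype(float).mean(2)
        # whole dark silhouette by colour
        dk=(g<75)&m; k,l,st,cen=cv2.connectedComponentsWithStats(m.astype(np.uint8)); 
        for i in range(1,k):
            if st[i][4]>30: print(n,st[i],cen[i].round(1))
        i=1+np.argmax(st[1:,4]); Q=P[l==i]
        pl=Q[Q[:,2]>.06]; br=Q[(Q[:,2]>.019)&(Q[:,2]<.033)]; 
        print(" plate",pl.mean(0).round(4)-np.r_[off,0],len(pl), cv2.minAreaRect((pl[:,:2]*1000).astype(np.float32)))
        print(" bar",br.mean(0).round(4)-np.r_[off,0],len(br),cv2.minAreaRect((br[:,:2]*1000).astype(np.float32)))
    k=onplane(t,[(274.1,223.9)],.013)[0]-[-.0018,0,0]; k2=onplane(s,[(222.5,211.0)],.013)[0]-[.0016,-.0005,0]
    d=onplane(t,[(258.8,213.6)],.0155)[0]-[-.0018,0,0]; d2=onplane(s,[(239.4,202.0)],.0155)[0]-[.0016,-.0005,0]
    print(k,k2,d,d2)
    for a,b in((d,k),(d2,k2)):
        v=(a-b)[:2]; print(np.linalg.norm(v),np.rad2deg(np.arctan2(-v[1],-v[0])))
E
python3 br.py
```

```text
t [224 187  54  43 617] [251.2 209.1]
 plate [0.5544 0.1594 0.0771] 59 ((555.9236450195312, 163.51156616210938), (22.928712844848633, 38.84638214111328), 56.559139251708984)
 bar [0.5164 0.1036 0.0252] 203 ((502.0548400878906, 86.00403594970703), (201.11126708984375, 50.11240768432617), 50.249393463134766)
s [219 165  58  50 808] [250.6 193.5]
 plate [0.5571 0.1565 0.0758] 80 ((556.5435180664062, 156.10076904296875), (31.071468353271484, 33.049598693847656), 14.59909725189209)
 bar [0.5185 0.1021 0.025 ] 251 ((511.4916076660156, 85.28694152832031), (208.09530639648438, 49.649715423583984), 52.602237701416016)
[0.4542977  0.01200334 0.013     ] [0.45147647 0.01266296 0.013     ] [0.48944803 0.06225276 0.0155    ] [0.48825087 0.05805791 0.0155    ]
0.061323320389657335 -124.9734491482625
0.058421377086772114 -129.01089337748226
```

```bash
python3 -m pendant '[[[1.0,1.2,0],[0,0,10.5],80],[[1,1.2,0],[0,0,10.5],80],[[1,1.2,0],[0,0,10.5],80],[[1,1.2,0],[0,0,10.5],80],[[1,1.2,0],[0,0,10.5],80],[[1,1.2,0],[0,0,10.5],80],[[0.8,1.2,0],[0,0,10.5],80]]'
cat > st.py <<'E'
from h import *
o=manip.get_obs(); print(o["joint_pos"].round(3),"yaw",(2*np.rad2deg(np.arctan2(o['ee_rot'][1],o['ee_rot'][0]))).round(2),"F",o["ft_force"].round(1),"T",o["torque"].round(2))
E
python3 st.py
```

```text
clock: 13.05
position: [0.4702, 0.0646, 0.1908]
ee_rot: [0.809, 0.588, 0.021, -0.011]
ft_force: [-0.8, -0.4, 0.8]
grip_width: 0.687
[-1.786 -0.497  1.339  1.987  0.478  1.271  0.647] yaw 72.03 F [-0.8 -0.4  0.8] T [-0.03 -0.08  0.  ]
```

```bash
python3 -m pendant '[[[2.5,1.5,-1],[0,0,0],80],[[2.5,2,-1],[0,0,0],80],[[0,0,0],[0,0,0],80]]';python3 st.py
```

```text
clock: 13.42
position: [0.4798, 0.0961, 0.1928]
ee_rot: [0.813, 0.58, 0.039, -0.001]
ft_force: [0.4, -0.2, 0.9]
grip_width: 0.688
[-1.851 -0.497  1.338  1.984  0.504  1.238  0.557] yaw 71.01 F [ 0.4 -0.2  0.9] T [-0.03  0.07  0.01]
```

Run:
```python
from workcell import manip
print([a for a in dir(manip) if not a.startswith('_')])
```

```text
['MotionError', 'camera', 'get_obs', 'hand_in', 'tcp_to_tips']
```

```bash
cat > kin.py <<'E'
import numpy as np, scipy.optimize as so, itertools
from scipy.spatial.transform import Rotation as R
D=[([-1.14163,.33285,-.06469,1.46097,.02158,1.34989,-.0885],(.27269,.56197,.24752),(.84751,.53078,-.00059,.0004)),
([-0.557,-0.019,0.422,1.871,0.01,1.293,0.989],(.4723,.0169,.244),(.846,.534,-.002,0)),
([-0.281,0.271,0.629,1.612,-0.157,1.316,1.493],(.5531,-.184,.243),(.847,.532,-.003,.001)),
([-0.349,0.47,0.717,1.799,-0.358,1.003,0.925],(.5541,-.1758,.0775),(.978,.207,.001,.002)),
([-0.508,0.561,0.946,1.804,-0.518,1.05,0.005],(.5522,-.1757,.0775),(.951,-.309,-.001,.001)),
([-1.156,0.266,1.149,1.729,-0.252,1.308,-0.647],(.5413,.0547,.2441),(.941,-.339,.001,-.001)),
([-1.07,0.455,0.883,1.675,-0.381,1.191,-0.216],(.5719,.186,.1614),(.998,-.061,0,-.003)),
([-1.054,0.374,1.057,2.184,-0.468,0.804,-0.351],(.4491,.0088,.0228),(.947,-.322,.007,-.007)),
([-1.449,-0.393,1.249,2.087,0.386,1.186,-0.393],(.44,-.0217,.1662),(1,-.013,.01,-.01)),
([-1.786,-0.497,1.339,1.987,0.478,1.271,0.647],(.4702,.0646,.1908),(.809,.588,.021,-.011)),
([-1.851,-0.497,1.338,1.984,0.504,1.238,0.557],(.4798,.0961,.1928),(.813,.58,.039,-.001))]
def fk(q,p,s):
    z=lambda a:R.from_euler('z',a); y=lambda a:R.from_euler('y',a)
    o=np.array([0,0,p[0]]); r=z(s[0]*q[0]); 
    r=r*y(q[1]); o=o+r.apply([0,0,p[1]]); 
    r=r*z(s[1]*q[2]); o=o+r.apply([p[2],0,0]); r=r*y(q[3]); o=o+r.apply([p[3],0,p[4]])
    r=r*z(s[2]*q[4]); r=r*y(q[5]); o=o+r.apply([p[5],0,p[6]]); r=r*z(s[3]*q[6]+p[7])
    return o,r
def res(p,s):
    e=[]
    for q,x,qq in D:
        o,r=fk(q,p,s); e+=list(o-x)+list(.3*(R.from_quat(qq).inv()*r).as_rotvec())
    return np.array(e)
if __name__=="__main__":
    for s in itertools.product([1,-1],repeat=4):
        for y0 in(0,np.pi):
            r=so.least_squares(res,[.35,.4,0,0,.4,0,.25,y0],args=(s,)); 
            if np.abs(r.fun).max()<.1: print(s,r.x.round(4).tolist(),np.abs(r.fun).max())
E
python3 kin.py
```

```text
(-1, -1, -1, -1) [-0.0922, 0.3947, -0.0009, -0.0315, 0.4534, -0.0507, -0.034, 3.1414] 0.04662156602581742
(-1, -1, -1, -1) [-0.0922, 0.3947, -0.0009, -0.0315, 0.4534, -0.0507, -0.034, 3.1414] 0.04662156591055917
```

```bash
cat > kin2.py <<'E'
from kin import *
def fk(q,p,s=(-1,-1,-1,-1)):
    z=lambda a:R.from_euler('z',a); y=lambda a:R.from_euler('y',a)
    o=np.array([0,0,.33]); r=z(s[0]*q[0]); o=o+r.apply([p[0],p[1],0])
    r=r*y(q[1]); o=o+r.apply([p[2],p[3],p[4]]); 
    r=r*z(s[1]*q[2]); o=o+r.apply([p[5],p[6],0]); r=r*y(q[3]); o=o+r.apply([p[7],p[8],p[9]])
    r=r*z(s[2]*q[4]); o=o+r.apply([p[10],p[11],0]); r=r*y(q[5]); o=o+r.apply([p[12],p[13],p[14]]); r=r*z(s[3]*q[6]+np.pi)
    return o,r
def res2(p):
    e=[]
    for q,x,qq in D:
        o,r=fk(q,p); e+=list(o-x)+list(.3*(R.from_quat(qq).inv()*r).as_rotvec())
    return np.r_[e,.01*np.delete(p,[4,9,14])]
def getp():
    return so.least_squares(res2,[0,0,0,0,.4,0,0,0,0,.45,0,0,0,0,.35]).x
if __name__=="__main__":
    p=getp(); e=res2(p)[:66].reshape(-1,6)
    print(p.round(4).tolist()); print((e*1000).round(1))
E
python3 kin2.py
```

```text
[-0.0108, -0.0102, 0.0114, -0.0102, 0.4494, -0.0087, -0.0168, -0.0027, -0.0168, 0.4948, 0.0069, 0.004, -0.0051, 0.004, 0.3931]
[[ 0.6  0.8 -0.8  0.   0.   0. ]
 [-0.7 -0.2 -0.2  0.3 -0.3 -0.2]
 [-0.4  0.   0.2  0.6 -0.2 -0.1]
 [-0.7 -0.1 -0.2  0.   0.1  0.4]
 [-0.1 -0.1  0.4 -0.   0.1  0.3]
 [-0.4  0.1  0.4 -0.2 -0.2  0.4]
 [-0.5  0.8  0.4  0.  -0.3  0.3]
 [ 0.5 -0.1 -0.3 -0.1  0.4 -0.6]
 [-1.5  0.1 -0.3  0.2  0.1  0.1]
 [-0.4  0.6  0.2 -0.2 -0.1 -0. ]
 [ 2.6  0.5  0.4 -0.2 -0.2  0.2]]
```

```bash
cat > sim.py <<'E'
from kin2 import *
P=getp()
LO=np.array([-2.6,-.5,-1.47,.16,-1.27,.06,-2.6])+.003; HI=np.array([2.6,2.12,1.34,2.42,4.41,2.06,2.6])-.003
def jac(q):
    o,r=fk(q,P); J=np.zeros((6,7))
    for i in range(7):
        d=np.array(q,float); d[i]+=1e-5; o2,r2=fk(d,P); J[:3,i]=(o2-o)/1e-5; J[3:,i]=(r2*r.inv()).as_rotvec()/1e-5
    return J
def step(q,dx,drot,lam=.02,n=4):
    """target = current pose shifted; iterate bounded DLS"""
    o,r=fk(q,P); T=o+np.array(dx)/100; RT=R.from_rotvec(np.deg2rad(drot))*r
    for _ in range(n):
        o,r=fk(q,P); e=np.r_[T-o,(RT*r.inv()).as_rotvec()]; J=jac(q)
        A=np.vstack([J,lam*np.eye(7)]); b=np.r_[e,np.zeros(7)]
        q=q+so.lsq_linear(A,b,(np.minimum(LO-q,-1e-9),np.maximum(HI-q,1e-9))).x
    return q
def run(q,rows,pr=True):
    q=np.array(q,float)
    for d,w in rows: 
        q=step(q,d,w)
        if pr: o,r=fk(q,P); x=r.as_matrix(); print(q.round(2),o.round(3),"yaw",np.rad2deg(np.arctan2(x[1,0],x[0,0])).round(1),"tilt",np.rad2deg(np.arccos(-x[2,2])).round(1))
    return q
E
python3 - <<'E'
from sim import *
print("validate: from sample9"); run(D[8][0],[([1,1.2,0],[0,0,10.5])]*7); print(D[9])
print("validate: start->"); run(D[0][0],[([2,-5.3,0],[0,0,0])]*10); print(D[1])
print("validate ring"); run([-.281,.271,.629,1.612,-.157,1.316,1.493],[([0,.95,-4.2],[0,0,0])]*1+[([0,0,-4.1],[0,0,0])]*3+[([0,0,0],[0,0,-10])]*4)
E
```

```text
validate: from sample9
[-1.55 -0.41  1.31  2.06  0.41  1.2  -0.25] [ 0.448 -0.01   0.166] yaw 9.0 tilt 1.7
[-1.64 -0.5   1.34  2.04  0.49  1.24 -0.16] [0.456 0.002 0.168] yaw 19.5 tilt 1.7
[-1.67 -0.5   1.34  2.03  0.49  1.25  0.  ] [0.458 0.014 0.172] yaw 30.0 tilt 1.7
[-1.7  -0.5   1.34  2.02  0.48  1.26  0.16] [0.459 0.026 0.177] yaw 40.5 tilt 1.8
[-1.73 -0.5   1.34  2.01  0.48  1.27  0.33] [0.461 0.038 0.182] yaw 51.0 tilt 1.8
[-1.75 -0.5   1.34  2.    0.48  1.28  0.49] [0.462 0.049 0.186] yaw 61.5 tilt 1.8
[-1.78 -0.5   1.34  1.99  0.47  1.29  0.65] [0.462 0.06  0.191] yaw 72.0 tilt 1.9
([-1.786, -0.497, 1.339, 1.987, 0.478, 1.271, 0.647], (0.4702, 0.0646, 0.1908), (0.809, 0.588, 0.021, -0.011))
validate: start->
[-1.09  0.25 -0.05  1.57  0.01  1.33 -0.02] [0.293 0.51  0.247] yaw 64.1 tilt 0.1
[-1.03  0.18 -0.03  1.66  0.01  1.31  0.06] [0.313 0.457 0.247] yaw 64.1 tilt 0.1
[-0.97  0.11  0.    1.73 -0.    1.3   0.15] [0.333 0.404 0.247] yaw 64.1 tilt 0.1
[-0.91  0.05  0.04  1.79 -0.    1.3   0.25] [0.353 0.351 0.247] yaw 64.1 tilt 0.1
[-0.86  0.    0.09  1.84  0.    1.29  0.35] 
[... 546 characters left out ...]
2, 0))
validate ring
[-0.29  0.3   0.62  1.67 -0.17  1.23  1.49] [ 0.553 -0.174  0.201] yaw 64.3 tilt 0.4
[-0.27  0.34  0.6   1.72 -0.2   1.15  1.51] [ 0.553 -0.174  0.16 ] yaw 64.3 tilt 0.4
[-0.26  0.38  0.59  1.76 -0.23  1.08  1.53] [ 0.553 -0.174  0.119] yaw 64.3 tilt 0.4
[-0.24  0.44  0.57  1.79 -0.27  1.    1.56] [ 0.553 -0.174  0.078] yaw 64.3 tilt 0.4
[-0.27  0.45  0.61  1.79 -0.29  1.01  1.4 ] [ 0.553 -0.174  0.078] yaw 54.3 tilt 0.4
[-0.29  0.45  0.64  1.79 -0.31  1.01  1.24] [ 0.553 -0.174  0.078] yaw 44.3 tilt 0.4
[-0.32  0.46  0.68  1.79 -0.33  1.01  1.09] [ 0.553 -0.174  0.078] yaw 34.3 tilt 0.4
[-0.34  0.47  0.71  1.79 -0.36  1.02  0.93] [ 0.553 -0.174  0.078] yaw 24.3 tilt 0.4
```

```bash
cat > plan.py <<'E'
from sim import *
import time
def pose(yaw,tilt=(0,0)):
    return R.from_euler('z',yaw,degrees=True)*R.from_euler('x',180,degrees=True)
def goto(q,pos,yaw,stepcm=5.5,stepdeg=10.2,maxn=40,log=None):
    RT=pose(yaw); n=0
    while n<maxn:
        o,r=fk(q,P); d=(np.array(pos)-o)*100
        w=np.rad2deg((RT*r.inv()).as_rotvec())
        # force rotation direction by yaw difference continuity handled by caller (waypoints <180)
        k=max(np.linalg.norm(d)/stepcm,np.linalg.norm(w)/stepdeg)
        if k<.05: break
        m=max(1,np.ceil(k)); q2=step(q,d/m,w/m,n=2); n+=1
        if log is not None: log.append((d/m,w/m,q2))
        if np.linalg.norm(q2-q)<1e-4: break
        q=q2
    o,r=fk(q,P); err=np.linalg.norm(o-pos)*1000+np.linalg.norm((RT*r.inv()).as_rotvec())*200
    return q,n,err
def margin(q): return np.min(np.minimum(q-LO,HI-q))
E
python3 - <<'E'
from plan import *
q0=np.array([-1.851,-0.497,1.338,1.984,0.504,1.238,0.557])
# direct
q,n,e=goto(q0,[.5204,.1067,.15],144.5,maxn=20); print(q.round(2),n,e.round(1))
rng=np.random.default_rng(0); t0=time.time(); best=[]
while time.time()-t0<240:
    r=rng.uniform(.42,.75); a=np.deg2rad(rng.uniform(-40,75)); z=rng.uniform(.22,.45); yw=rng.uniform(-60,170)
    wp=[r*np.cos(a),r*np.sin(a),z]
    q1,n1,e1=goto(q0,wp,yw,maxn=16)
    q2,n2,e2=goto(q1,[.5204,.1067,.15],144.5,maxn=20)
    best.append((e2, -margin(q2),n1+n2,np.round(wp,2).tolist(),round(yw),q1.round(2).tolist(),q2.round(2).tolist()))
ok=[b for b in best if b[0]<5]; print(len(best),len(ok))
for b in sorted(ok,key=lambda b:b[1])[:8]: print(b)
for b in sorted(best,key=lambda b:b[0])[:5]: print(b)
E
```

```text
[-1.88 -0.5   1.34  2.    0.52  1.28  1.8 ] 18 75.0
682 126
(np.float64(0.004052967970605572), np.float64(-0.1807949061685421), 27, [0.53, -0.0, 0.44], -22, [-1.22, 0.18, 1.34, 1.4, -0.17, 1.7, -0.3], [-0.99, 0.26, 0.8, 1.86, -0.21, 1.1, 2.42])
(np.float64(0.0035908662127842623), np.float64(-0.17645962664912318), 29, [0.46, 0.24, 0.3], -35, [-1.79, 0.12, 1.34, 1.71, -0.12, 1.41, -1.04], [-1.0, 0.26, 0.82, 1.86, -0.21, 1.11, 2.42])
(np.float64(0.006701889586142768), np.float64(-0.1670637497696834), 29, [0.41, 0.4, 0.33], -34, [-1.84, 0.43, 1.34, 1.51, -0.42, 1.53, -1.1], [-1.02, 0.27, 0.84, 1.87, -0.22, 1.11, 2.43])
(np.float64(0.005057182281487322), np.float64(-0.16443168653030593), 28, [0.34, 0.38, 0.22], -30, [-1.93, 0.15, 1.1, 1.83, -0.14, 1.25, -1.31], [-1.03, 0.27, 0.85, 1.87, -0.23, 1.11, 2.43])
(np.float64(0.014096247905666002), np.float64(-0.16278317345570104), 29, [0.41, 0.59, 0.42], -35, [-1.5, 0.77, 1.22, 0.84, -0.75, 1.87, -1.29], [-1.03, 0.27, 0.86, 1.87, -0.23, 1.11, 2.43])
(np.float64(0.00831524820114402), np.float64(-0.15970043383619004), 27, [0.36, 0.46, 0.28], -28, 
[... 714 characters left out ...]
9967562131354235), 17, [0.4, 0.24, 0.28], 29, [-1.76, -0.21, 1.02, 1.86, 0.18, 1.4, -0.29], [-1.15, 0.32, 1.01, 1.87, -0.3, 1.12, 2.5])
(np.float64(0.0019286040197904095), np.float64(-0.0986262435937606), 29, [0.27, 0.32, 0.31], -35, [-1.54, -0.2, 0.48, 1.88, 0.09, 1.44, -1.69], [-1.15, 0.32, 1.02, 1.87, -0.3, 1.12, 2.5])
(np.float64(0.001985389957704036), np.float64(-0.14674488445979117), 27, [0.45, -0.03, 0.23], -25, [-1.26, -0.24, 1.12, 1.96, 0.22, 1.29, -0.66], [-1.06, 0.28, 0.9, 1.87, -0.25, 1.11, 2.45])
(np.float64(0.00229191536099091), np.float64(-0.12040945982530449), 21, [0.41, 0.19, 0.26], 8, [-1.64, -0.21, 1.01, 1.9, 0.18, 1.35, -0.54], [-1.11, 0.3, 0.97, 1.87, -0.28, 1.11, 2.48])
```

Run:
```python
from plan import *
q0=np.array([-1.851,-0.497,1.338,1.984,0.504,1.238,0.557])
rng=np.random.default_rng(1); t0=time.time(); best=[]
def tail(q2,wps):
    n=0;ms=[margin(q2)]
    for p,y in wps:
        q2,k,e=goto(q2,p,y,maxn=20); n+=k; ms.append(margin(q2)); 
        if e>5: return None
    return q2,n,min(ms),ms[-1]
for wp,yw in (([.4,.24,.28],29),([.41,.19,.26],8),([.45,-.03,.23],-25),([.53,0,.44],-22)):
    q1,n1,e1=goto(q0,wp,yw,maxn=16); q2,n2,e2=goto(q1,[.5204,.1067,.15],144.5,maxn=20); q3,_,e3=goto(q2,[.5204,.1067,.022],144.5)
    print("pick",e2,q3.round(2),margin(q3).round(2)); res=[]
    for i in range(25):
        r=rng.uniform(.42,.7); a=np.deg2rad(rng.uniform(-30,40)); z=rng.uniform(.22,.4); y=rng.uniform(20,120)
        w=[r*np.cos(a),r*np.sin(a),z]
        x=tail(q3,[([.5204,.1067,.22],144.5),(w,y),([.55,-.19,.25],-12),([.5421,-.2267,.16],-12)])
        if x: res.append((x[2],x[3],x[1],np.round(w,2).tolist(),round(y),x[0].round(2).tolist()))
    for b in sorted(res,reverse=True)[:3]: print("  ",b)
    print(len(res))
```

```text
pick 0.002642976298577414 [-0.94  0.49  0.78  1.96 -0.44  0.88  2.6 ] 0.0
   (np.float64(1.880879405824487e-05), np.float64(0.25314729482325804), 24, [0.43, 0.05, 0.3], 26, [-0.51, 0.51, 1.08, 1.72, -0.48, 1.21, 0.49])
   (np.float64(1.880879405824487e-05), np.float64(0.2274445837930732), 28, [0.37, 0.29, 0.31], 32, [-0.52, 0.53, 1.11, 1.72, -0.5, 1.22, 0.51])
   (np.float64(1.880879405824487e-05), np.float64(0.22206734615983192), 22, [0.41, 0.21, 0.34], 99, [-0.52, 0.53, 1.11, 1.72, -0.51, 1.22, 0.51])
25
pick 0.0020760218802138687 [-0.94  0.49  0.78  1.96 -0.44  0.88  2.6 ] 0.0
   (np.float64(2.824499420972515e-05), np.float64(0.27432337466278023), 22, [0.42, -0.06, 0.4], 46, [-0.49, 0.5, 1.06, 1.72, -0.47, 1.2, 0.48])
   (np.float64(2.824499420972515e-05), np.float64(0.26085891713887155), 22, [0.42, 0.03, 0.39], 49, [-0.5, 0.51, 1.08, 1.72, -0.48, 1.21, 0.49])
   (np.float64(2.824499420972515e-05), np.float64(0.2272399462123813), 22, [0.44, 0.03, 0.26], 33, [-0.52, 0.53, 1.11, 1.72, -0.5, 1.22, 0.51])
25
pick 0.001965218614174817 [-0.94  0.49  0.78  1.96 -0.44  0.87  2.6 ] 0.0
   
[... 240 characters left out ...]
, [-0.51, 0.52, 1.09, 1.72, -0.49, 1.21, 0.5])
   (np.float64(0.001406296936030671), np.float64(0.24196551036537906), 23, [0.38, 0.19, 0.36], 112, [-0.51, 0.52, 1.1, 1.72, -0.49, 1.21, 0.5])
25
pick 0.004045323990640763 [-0.88  0.46  0.71  1.95 -0.39  0.86  2.55] 0.05
   (np.float64(0.04528967141870721), np.float64(0.29832627861742345), 23, [0.45, -0.17, 0.4], 20, [-0.48, 0.49, 1.04, 1.72, -0.45, 1.2, 0.47])
   (np.float64(0.04528967141870721), np.float64(0.29214938774007226), 23, [0.36, 0.28, 0.34], 103, [-0.48, 0.49, 1.04, 1.72, -0.45, 1.2, 0.47])
   (np.float64(0.04528967141870721), np.float64(0.2618363683787952), 22, [0.4, -0.18, 0.27], 78, [-0.5, 0.51, 1.08, 1.72, -0.48, 1.21, 0.49])
25
```

```bash
cat > srch.py <<'E'
from plan import *
import multiprocessing as mp
q0=np.array([-1.851,-0.497,1.338,1.984,0.504,1.238,0.557])
def job(seed):
    rng=np.random.default_rng(seed); t0=time.time(); out=[]
    while time.time()-t0<300:
        ws=[];q=q0;n=0
        for i in range(2):
            r=rng.uniform(.42,.75); a=np.deg2rad(rng.uniform(-45,75)); z=rng.uniform(.23,.45); y=rng.uniform(-80,60)
            w=[r*np.cos(a),r*np.sin(a),z]; q,k,e=goto(q,w,y,maxn=14); n+=k; ws.append((np.round(w,2).tolist(),round(y),q.round(2).tolist()))
        q,k,e=goto(q,[.5204,.1067,.15],144.5,maxn=24); n+=k
        if e>5: continue
        q,k,e=goto(q,[.5204,.1067,.022],144.5); n+=k
        if e<3: out.append((margin(q).round(3),n,ws,q.round(2).tolist()))
    return out
if __name__=="__main__":
    with mp.Pool() as p: o=sum(p.map(job,range(mp.cpu_count())),[])
    print(len(o)); 
    for b in sorted(o,key=lambda b:-b[0]+.003*b[1])[:8]: print(b)
E
OMP_NUM_THREADS=1 python3 srch.py
```

```text
692
(np.float64(0.498), 43, [([0.38, -0.37, 0.31], 37, [-1.0, -0.5, 1.34, 1.71, 0.49, 1.55, 0.94]), ([0.19, 0.4, 0.32], -11, [-0.12, -0.23, -0.87, 1.83, -0.18, 1.46, -1.09])], [0.01, 0.4, -0.34, 1.9, 0.17, 0.87, 2.1])
(np.float64(0.489), 44, [([0.33, -0.29, 0.36], -49, [-0.63, -0.43, 0.93, 1.77, 0.34, 1.64, -0.57]), ([0.13, 0.49, 0.32], -3, [-0.39, -0.03, -0.92, 1.7, -0.03, 1.46, -1.4])], [-0.01, 0.4, -0.32, 1.9, 0.16, 0.87, 2.11])
(np.float64(0.454), 38, [([0.39, -0.35, 0.38], -3, [-1.09, -0.48, 1.34, 1.56, 0.47, 1.68, 0.22]), ([0.13, 0.49, 0.36], 30, [-0.31, -0.18, -0.83, 1.73, -0.13, 1.53, -0.67])], [-0.09, 0.39, -0.23, 1.91, 0.12, 0.86, 2.14])
(np.float64(0.399), 44, [([0.42, -0.38, 0.28], -59, [-1.03, -0.5, 1.34, 1.74, 0.49, 1.52, -0.77]), ([0.14, 0.46, 0.36], 29, [-0.41, -0.23, -0.68, 1.81, -0.14, 1.52, -0.76])], [-0.21, 0.38, -0.09, 1.92, 0.04, 0.85, 2.2])
(np.float64(0.371), 41, [([0.37, -0.32, 0.35], 29, [-0.96, -0.48, 1.2, 1.68, 0.45, 1.64, 0.74]), ([0.2, 0.44, 0.31], -6, [-0.64, -0.09, -0.5, 1.8, -0.04, 1.42, -1.19])], [-0.27, 0.38, -0.02, 1.92, 0.01, 0.85, 2.23])
(np.float64(0.321), 35, [([0.35, -0.23, 0.35], 59, [-0.8, -0.49, 0.93, 1.81, 0.39, 1.64, 1.12]), ([0.23, 0.66, 0.43], 45, [-0.99, 0.16, -0.23, 1.33, 0.04, 1.66, -0.38])], [-0.38, 0.38, 0.11, 1.93, -0.05, 0.84, 2.28])
(np.float64(0.338), 42, [([0.46, -0.42, 0.31], -41, [-1.06, -0.5, 1.34, 1.67, 0.5, 1.56, -0.43]), ([0.16, 0.51, 0.41], 60, [-0.61, -0.19, -0.46, 1.7, -0.08, 1.6, -0.34])], [-0.35, 0.38, 0.07, 1.92, -0.03, 0.84, 2.26])
(np.float64(0.346), 45, [([0.46, -0.44, 0.34], 57, [-1.08, -0.5, 1.34, 1.6, 0.5, 1.62, 1.27]), ([0.17, 0.49, 0.41], -3, [-0.54, -0.21, -0.48, 1.71, -0.09, 1.62, -0.88])], [-0.33, 0.38, 0.05, 1.92, -0.02, 0.84, 2.25])
```

```bash
cat > rows.py <<'E'
# usage: rows.py x y z yaw  -> total shift, turn to target from the measured pose
from plan import *
from workcell import manip
import sys
o=manip.get_obs(); T=np.array([float(a) for a in sys.argv[1:4]]); r=R.from_quat(o["ee_rot"])
print("d cm",((T-o["position"])*100).round(2),"w deg",np.rad2deg((pose(float(sys.argv[4]))*r.inv()).as_rotvec()).round(2),"| q",o["joint_pos"].round(2),"F",o["ft_force"].round(1),"gw",round(o["grip_width"],3),"t",o["clock"])
E
python3 rows.py .35 -.23 .35 59
```

```text
d cm [-12.98 -32.61  15.72] w deg [ -2.29   3.83 -12.  ] | q [-1.85 -0.5   1.34  1.98  0.5   1.24  0.56] F [ 0.4 -0.2  0.9] gw 0.688 t 13.425
```

```bash
python3 -m pendant '[[[-1.8,-4.6,2.2],[-0.3,0.5,-1.7],80],[[-1.8,-4.6,2.2],[-0.3,0.5,-1.7],80],[[-1.8,-4.6,2.2],[-0.3,0.5,-1.7],80],[[-1.8,-4.6,2.2],[-0.3,0.5,-1.7],80],[[-1.8,-4.6,2.2],[-0.3,0.5,-1.7],80],[[-1.8,-4.6,2.2],[-0.3,0.5,-1.7],80],[[-1.8,-4.6,2.2],[-0.3,0.5,-1.7],80]]'; python3 rows.py .23 .66 .43 45
```

```text
clock: 14.3
position: [0.3486, -0.2287, 0.3481]
ee_rot: [0.877, 0.481, 0.002, -0.001]
ft_force: [1.4, -0.2, -0.2]
grip_width: 0.684
d cm [-11.86  88.87   8.19] w deg [ -0.16   0.13 -12.49] | q [-0.74 -0.47  0.89  1.83  0.36  1.62  1.11] F [ 1.4 -0.2 -0.2] gw 0.684 t 14.3
```

Matches the prediction. Now the sweep to the second waypoint.

```bash
python3 -m pendant '[[[-0.7,5.3,0.5],[0,0,-0.8],80],[[-0.7,5.3,0.5],[0,0,-0.8],80],[[-0.7,5.3,0.5],[0,0,-0.8],80],[[-0.7,5.3,0.5],[0,0,-0.8],80],[[-0.7,5.3,0.5],[0,0,-0.8],80],[[-0.7,5.3,0.5],[0,0,-0.8],80],[[-0.7,5.3,0.5],[0,0,-0.8],80],[[-0.7,5.3,0.5],[0,0,-0.8],80],[[-0.7,5.3,0.5],[0,0,-0.8],80],[[-0.7,5.3,0.5],[0,0,-0.8],80]]'; python3 rows.py .23 .66 .43 45
```

```text
clock: 15.55
position: [0.2743, 0.3059, 0.3979]
ee_rot: [0.924, 0.383, 0.002, -0.004]
ft_force: [0.0, -0.1, 0.3]
grip_width: 0.682
d cm [-4.43 35.41  3.21] w deg [-0.48  0.01  0.  ] | q [-0.72 -0.18 -0.19  1.7  -0.04  1.61 -0.12] F [ 0.  -0.1  0.3] gw 0.682 t 15.55
```

```bash
python3 - <<'E'
from plan import *
from workcell import manip
q0=manip.get_obs()["joint_pos"]
for wps in ([],[([.25,.45,.41],45)],[([.23,.66,.43],45)]):
    q=q0;n=0
    for w,y in wps: q,k,e=goto(q,w,y); n+=k
    q,k,e=goto(q,[.5204,.1067,.15],144.5); n+=k; print(wps,n,e.round(2),q.round(2)); q,k,e=goto(q,[.5204,.1067,.022],144.5); print(e.round(2),q.round(2),margin(q).round(2))
    q,k,e=goto(q,[.5204,.1067,.24],144.5);q,k,e=goto(q,[.54,-.05,.24],60);q,k,e=goto(q,[.55,-.19,.24],-12); print(e,q.round(2));q,k,e=goto(q,[.5421,-.2267,.16],-12); print(e,q.round(2),margin(q))
E
python3 rows.py .5204 .1067 .15 144.5
```

```text
[] 10 0.01 [-0.48  0.2   0.22  1.84 -0.05  1.1   2.27]
0.01 [-0.46  0.38  0.2   1.93 -0.1   0.84  2.31] 0.28
0.0029552434794777142 [-0.31  0.27  0.68  1.62 -0.18  1.31  0.19]
0.0176149402192243 [-0.22  0.36  0.67  1.7  -0.24  1.16  0.3 ] 0.6662943705329444
[([0.25, 0.45, 0.41], 45)] 13 0.02 [-0.34  0.21  0.05  1.83 -0.01  1.1   2.24]
0.01 [-0.33  0.38  0.05  1.92 -0.02  0.84  2.25] 0.35
0.0022197881778837896 [-0.16  0.25  0.5   1.62 -0.12  1.3   0.15]
0.014434013924653365 [-0.09  0.34  0.5   1.7  -0.17  1.15  0.25] 0.7187774130568978
[([0.23, 0.66, 0.43], 45)] 20 0.02 [-0.11  0.22 -0.21  1.82  0.05  1.11  2.19]
0.01 [-0.12  0.39 -0.2   1.91  0.1   0.86  2.16] 0.44
0.0017439900629792338 [ 0.07  0.24  0.22  1.61 -0.05  1.3   0.09]
0.011049077416780496 [ 0.12  0.31  0.24  1.69 -0.08  1.15  0.17] 0.730557958732037
d cm [ 24.61 -19.92 -24.79] w deg [-0.37 -0.41 99.5 ] | q [-0.72 -0.18 -0.19  1.7  -0.04  1.61 -0.12] F [ 0.  -0.1  0.3] gw 0.682 t 15.55
```

```bash
python3 -m pendant '[[[2.4,-1.9,-2.3],[0,0,9.9],80],[[2.4,-1.9,-2.3],[0,0,9.9],80],[[2.4,-1.9,-2.3],[0,0,9.9],80],[[2.4,-1.9,-2.3],[0,0,9.9],80],[[2.4,-1.9,-2.3],[0,0,9.9],80],[[2.4,-1.9,-2.3],[0,0,9.9],80],[[2.4,-1.9,-2.3],[0,0,9.9],80],[[2.4,-1.9,-2.3],[0,0,9.9],80],[[2.4,-1.9,-2.2],[0,0,9.9],80],[[2,-1.9,-1.5],[0,0,9],80],[[0,0,0],[0,0,0],80]]'; python3 rows.py .5204 .1067 .10 144.5
```

```text
clock: 16.92
position: [0.5166, 0.1096, 0.1633]
ee_rot: [0.313, 0.95, -0.007, -0.007]
ft_force: [0.2, 0.1, 0.6]
grip_width: 0.686
d cm [ 0.38 -0.29 -6.33] w deg [ 0.52 -0.98  1.03] | q [-0.49  0.2   0.21  1.82 -0.04  1.15  2.24] F [0.2 0.1 0.6] gw 0.686 t 16.925
```

```bash
python3 -m pendant '[[[0.4,-0.3,-3],[0.5,-1,1],80],[[0,0,-3],[0,0,0],80],[[0,0,0],[0,0,0],80]]'; python3 rows.py .5204 .1067 .022 144.5;  python3 - <<'E'
from h import *
s=cam("side","s9"); cv2.imwrite("pics/s9c.png",cv2.resize(s["pixels"][100:240,170:350,::-1],None,fx=4.2,fy=4.2,interpolation=cv2.INTER_CUBIC))
t=cam("top","t9"); cv2.imwrite("pics/t9c.png",cv2.resize(t["pixels"][160:260,200:320,::-1],None,fx=6,fy=6,interpolation=cv2.INTER_CUBIC))
E
```

```text
clock: 17.3
position: [0.5204, 0.1075, 0.1023]
ee_rot: [0.312, 0.95, 0.001, -0.0]
ft_force: [-0.2, -0.2, 0.9]
grip_width: 0.688
d cm [-0.   -0.08 -8.03] w deg [-0.07  0.02  0.87] | q [-0.47  0.26  0.21  1.89 -0.06  1.    2.27] F [-0.2 -0.2  0.9] gw 0.688 t 17.3
```

View pics/s9c.png

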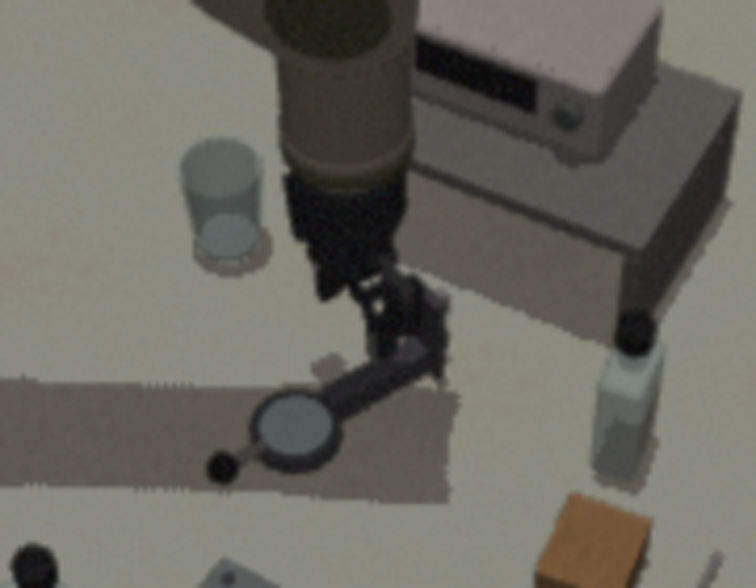

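View pics/t9c.png

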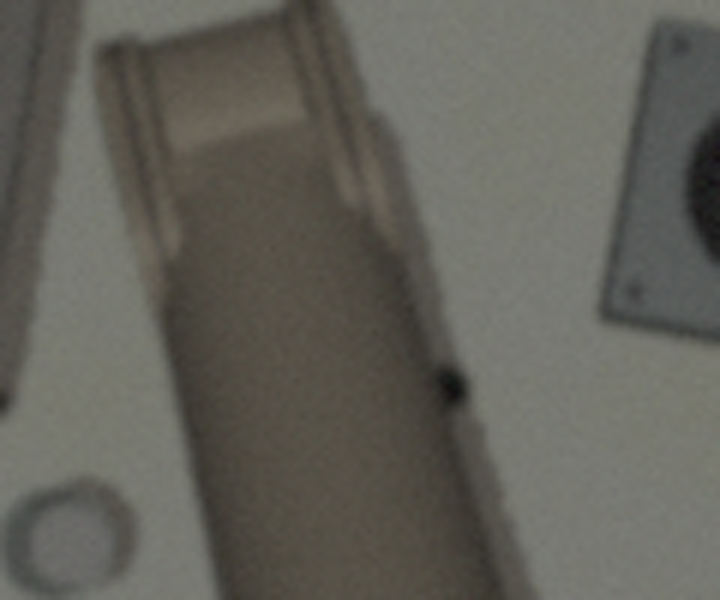

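```bash
python3 -m pendant '[[[0,-0.1,-3],[0,0,0.8],80],[[0,0,-2.5],[0,0,0],80],[[0,0,0],[0,0,0],80]]'; python3 rows.py .5204 .1067 .022 144.5
```

```text
clock: 17.77
position: [0.5252, 0.1087, 0.0539]
ee_rot: [0.306, 0.952, 0.005, 0.005]
ft_force: [-0.2, 1.0, 0.9]
grip_width: 0.688
d cm [-0.48 -0.2  -3.19] w deg [-0.33  0.67  0.16] | q [-0.46  0.33  0.2   1.92 -0.09  0.89  2.3 ] F [-0.2  1.   0.9] gw 0.688 t 17.775
```

```bash
python3 -m pendant '[[[-0.5,-0.2,-1.5],[-0.3,0.7,0.2],80],[[-0.1,0,-1.3],[0,0,0],80],[[0,0,0],[0,0,0],80]]'; python3 rows.py .5204 .1067 .021 144.5
```

```text
clock: 18.15
position: [0.5205, 0.1075, 0.0273]
ee_rot: [0.305, 0.952, 0.001, 0.001]
ft_force: [0.6, 0.3, 0.1]
grip_width: 0.682
d cm [-0.01 -0.08 -0.63] w deg [-0.11  0.15 -0.  ] | q [-0.46  0.37  0.19  1.94 -0.09  0.84  2.31] F [0.6 0.3 0.1] gw 0.682 t 18.15
```

```bash
python3 -m pendant '[[[0,-0.1,-0.6],[0,0.1,0],80],[[0,0,0],[0,0,0],80],[[0,0,0],[0,0,0],240],[[0,0,0],[0,0,0],240],[[0,0,0],[0,0,0],240],[[0,0,0],[0,0,0],240]]' 110; python3 rows.py .5204 .1067 .021 144.5
python3 - <<'E'
from h import *
s=cam("side","s10"); cv2.imwrite("pics/s10c.png",cv2.resize(s["pixels"][100:240,170:350,::-1],None,fx=4.2,fy=4.2,interpolation=cv2.INTER_CUBIC))
E
```

```text
clock: 18.9
position: [0.5212, 0.1067, 0.0222]
ee_rot: [0.305, 0.952, 0.002, 0.0]
ft_force: [0.6, 0.3, -2.6]
grip_width: 0.206
d cm [-0.08  0.   -0.12] w deg [-0.16  0.11  0.03] | q [-0.45  0.38  0.19  1.94 -0.1   0.83  2.31] F [ 0.6  0.3 -2.6] gw 0.206 t 18.9
```

View pics/s10c.png

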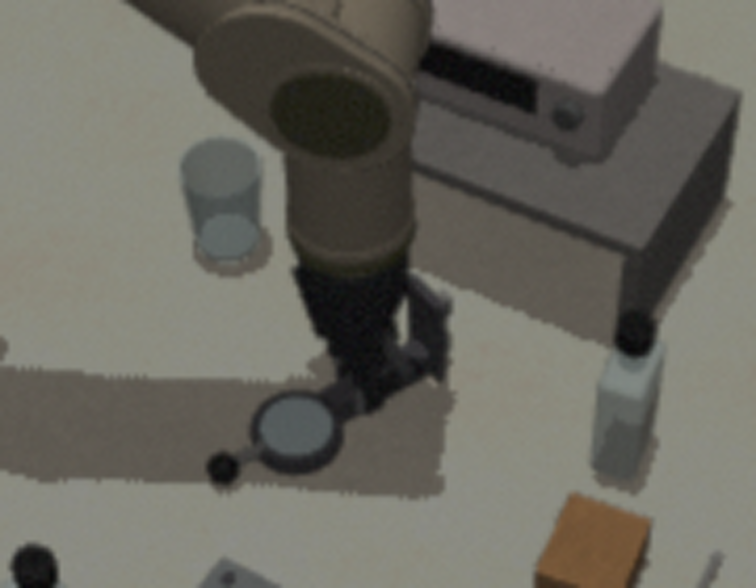

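```bash
python3 -m pendant '[[[0,0,1.5],[0,0,0],240],[[0,0,4],[0,0,0],240],[[0,0,5],[0,0,0],240],[[0,0,5],[0,0,0],240],[[0,0,4.5],[0,0,0],240],[[0,0,0],[0,0,0],240]]'; python3 rows.py .574 -.04 .24 90; python3 st.py;python3 - <<'E'
from h import *
s=cam("side","s11")
E
```

```text
clock: 19.7
position: [0.5176, 0.1049, 0.2299]
ee_rot: [0.305, 0.952, 0.0, -0.001]
ft_force: [0.1, 0.7, -5.2]
grip_width: 0.209
d cm [  5.64 -14.49   1.01] w deg [ -0.09  -0.06 -54.42] | q [-0.49  0.13  0.22  1.75 -0.03  1.27  2.26] F [ 0.1  0.7 -5.2] gw 0.209 t 19.7
[-0.487  0.127  0.22   1.753 -0.03   1.266  2.261] yaw 144.42 F [ 0.1  0.7 -5.2] T [-0.   -0.04  0.03]
```

View pics/s11.png

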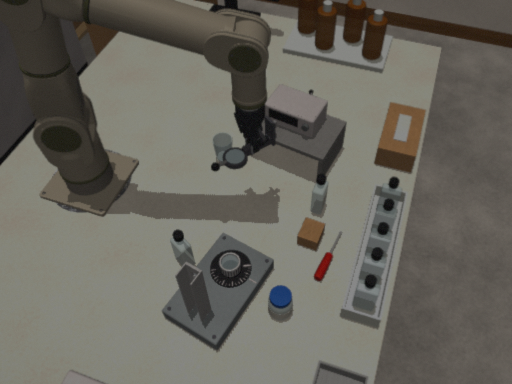

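```bash
python3 -m pendant '[[[0.5,-1.2,0.1],[0,0,-8],240],[[0.5,-1.2,0.1],[0,0,-10],240],[[0.5,-1.2,0.1],[0,0,-10],240],[[0.5,-1.2,0.1],[0,0,-10],240],[[0.5,-1.2,0.1],[0,0,-10],240],[[0.5,-1.2,0.1],[0,0,-10],240],[[0.5,-1.2,0.1],[0,0,-10],240],[[0.5,-1.2,0.1],[0,0,-10],240],[[0.5,-1.2,0.1],[0,0,-10],240],[[0.5,-1.2,0.1],[0,0,-10],240]]'; python3 rows.py .574 -.04 .24 -12
```

```text
clock: 21.0
position: [0.5557, -0.02, 0.2168]
ee_rot: [0.929, 0.369, -0.009, -0.015]
ft_force: [1.4, -0.2, -5.0]
grip_width: 0.206
d cm [ 1.83 -2.    2.32] w deg [ -1.85  -0.86 -55.34] | q [-0.44  0.23  0.47  1.69 -0.13  1.28  0.82] F [ 1.4 -0.2 -5. ] gw 0.206 t 21.0
```

```bash
python3 -m pendant '[[[0.4,-0.4,0.5],[-0.3,-0.1,-10],240],[[0.4,-0.4,0.5],[-0.3,-0.1,-10],240],[[0.4,-0.4,0.5],[-0.3,-0.1,-10],240],[[0.4,-0.4,0.5],[-0.3,-0.1,-10],240],[[0.2,-0.4,0.4],[-0.3,-0.1,-10],240],[[0,0,0],[0,0,-4],240],[[0,0,0],[0,0,0],240]]'; python3 rows.py .574 -.076 .20 -12;python3 - <<'E'
from h import *
s=cam("side","s12"); cv2.imwrite("pics/s12c.png",cv2.resize(s["pixels"][150:350,120:320,::-1],None,fx=3,fy=3,interpolation=cv2.INTER_CUBIC))
t=cam("top","t12"); cv2.imwrite("pics/t12c.png",cv2.resize(t["pixels"][130:260,240:420,::-1],None,fx=4.2,fy=4.2,interpolation=cv2.INTER_CUBIC))
np.savez("t12.npz",**{k:np.array(v) for k,v in t.items()});np.savez("s12.npz",**{k:np.array(v) for k,v in s.items()})
E
```

```text
clock: 21.88
position: [0.5661, -0.0427, 0.2264]
ee_rot: [0.994, -0.111, -0.015, -0.004]
ft_force: [0.3, 0.0, -4.7]
grip_width: 0.208
d cm [ 0.79 -3.33 -2.64] w deg [-0.58 -1.63  0.8 ] | q [-0.51  0.26  0.6   1.65 -0.16  1.3  -0.09] F [ 0.3  0.  -4.7] gw 0.208 t 21.875
```

View pics/s12c.png

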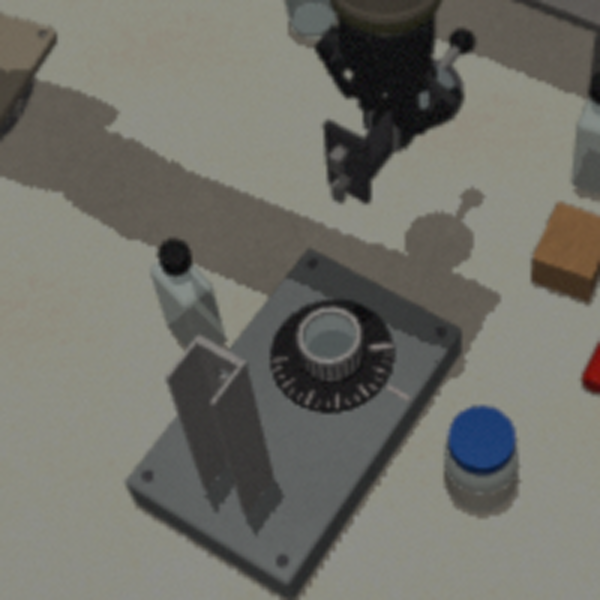

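View pics/t12c.png

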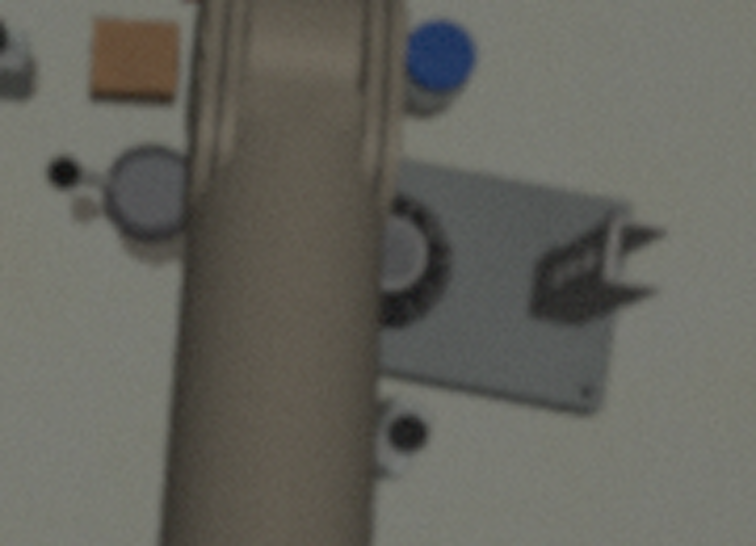

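Run:
```python
from br import *
s=ld("s12.npz"); tcp=np.array([.5661,-.0427,.2264])
yaw=np.deg2rad(-12); ux=np.array([np.cos(yaw),np.sin(yaw)]); uy=np.array([-np.sin(yaw),np.cos(yaw)])
P,m=seg(s,.15,.32,(.45,.68,-.2,.1)); 
L=np.stack([(P[...,:2]-[.0016,-.0005]-tcp[:2])@ux,(P[...,:2]-[.0016,-.0005]-tcp[:2])@uy,P[...,2]-tcp[2]],-1)*1000
pm=m&(L[...,1]<-50)&(L[...,1]>-95)&(abs(L[...,0])<40)
Q=L[pm]; print("n",len(Q)); pk=Q[(Q[:,1]<-60)&(Q[:,1]>-72)]
print("plate back pts: x range",np.percentile(pk[:,0],[1,5,50,95,99]).round(1),"y",np.percentile(pk[:,1],[5,50,95]).round(1),"z",np.percentile(pk[:,2],[1,5,50,95,99]).round(1))
A=np.c_[pk[:,0],pk[:,2],np.ones(len(pk))]; c=np.linalg.lstsq(A,pk[:,1],rcond=None)[0]; print("back plane slope yaw deg",np.rad2deg(c[0]),"pitch",np.rad2deg(c[1]),"y0",c[2])
tb=Q[Q[:,1]<-74]; print("tabs",len(tb),tb.mean(0).round(1)); 
up=tb[tb[:,2]>20]; lo=tb[tb[:,2]<=20]; print(up.mean(0),len(up),lo.mean(0),len(lo))
# upright front face edges, side view: points z .1..24 local
P2,m2=seg(s,.235,.262,(.45,.6,-.36,-.25)); Q=P2[m2]; Z=(Q[:,:2]-[.0016,-.0005]-[.5533,-.1739])
print("upright top local x",np.percentile(Z@ux,[1,5,50,95,99])*1000,"y",np.percentile(Z@uy,[1,5,50,95,99])*1000,"z",np.median(Q[:,2]))
P2,m2=seg(s,.06,.235,(.45,.6,-.36,-.25)); Q=P2[m2]; Z=(Q[:,:2]-[.0016,-.0005]-[.5533,-.1739]); print("upright body x",np.percentile(Z@ux,[1,5,50,95,99])*1000,"y",np.percentile(Z@uy,[1,5,95,99])*1000)
# +x side face plane fit
q=np.c_[Z@ux,Z@uy,Q[:,2]]; f=q[(q[:,0]>.012)&(q[:,1]<-.123)&(q[:,1]>-.157)]; 
A=np.c_[f[:,1],f[:,2],np.ones(len(f))]; print("sideface x=",np.linalg.lstsq(A,f[:,0],rcond=None)[0],len(f),np.median(f[:,0]))
```

```text
n 346
plate back pts: x range [-20.9 -19.1   4.   18.9  20.3] y [-68.9 -63.6 -61. ] z [-19.9 -15.7  32.9  62.2  63.3]
back plane slope yaw deg 0.032523280304917856 pitch -0.08602072195757517 y0 -63.903451819171146
tabs 48 [ -0.1 -77.3  19.1]
[  0.58987322 -77.40871505  39.63142559] 25 [ -0.78120863 -77.17100856  -3.15278777] 23
upright top local x [-25.00927442 -23.21936091   0.24102402  20.63830342  21.08960553] y [-159.5519901  -157.2979141  -130.50328802 -120.62653783 -119.72139624] z 0.24773145539085162
upright body x [-23.48498668 -22.39638436   2.8453111   20.88171346  21.56822939] y [-160.18365655 -159.24959774 -123.05766203 -120.58136257]
sideface x= [0.01330632 0.0005129  0.02168413] 384 0.01986570821153136
```

```bash
python3 -m pendant '[[[0.2,-2,-0.5],[-0.6,-1.6,0.4],240],[[-0.4,-3,-1],[0,0,0],240],[[-0.6,-4,-1],[0,0,0],240],[[-0.6,-4,-1],[0,0,0],240],[[0,0,0],[0,0,0],240]]'; python3 rows.py .5503 -.1876 .1762 -12.4
```

```text
clock: 22.6
position: [0.5502, -0.175, 0.1883]
ee_rot: [0.995, -0.102, -0.001, 0.0]
ft_force: [0.1, 0.6, -5.2]
grip_width: 0.207
d cm [ 0.01 -1.26 -1.21] w deg [ 0.03 -0.14 -0.74] | q [-0.32  0.31  0.66  1.7  -0.2   1.21  0.19] F [ 0.1  0.6 -5.2] gw 0.207 t 22.6
```

```bash
python3 -m pendant '[[[0,-1.2,-0.7],[0,0,-0.7],240],[[0,0,-0.5],[0,0,0],240],[[0,0,0],[0,0,0],240]]'; python3 rows.py .5503 -.1876 .1762 -12.4;python3 - <<'E'
from h import *
s=cam("side","s13"); cv2.imwrite("pics/s13c.png",cv2.resize(s["pixels"][200:350,140:290,::-1],None,fx=4,fy=4,interpolation=cv2.INTER_CUBIC))
np.savez("s13.npz",**{k:np.array(v) for k,v in s.items()})
E
```

```text
clock: 22.98
position: [0.5505, -0.1859, 0.1748]
ee_rot: [0.994, -0.106, -0.002, -0.0]
ft_force: [-0.5, -0.3, -4.6]
grip_width: 0.21
d cm [-0.02 -0.17  0.14] w deg [-0.03 -0.19 -0.21] | q [-0.3   0.33  0.66  1.7  -0.22  1.18  0.21] F [-0.5 -0.3 -4.6] gw 0.21 t 22.975
```

View pics/s13c.png

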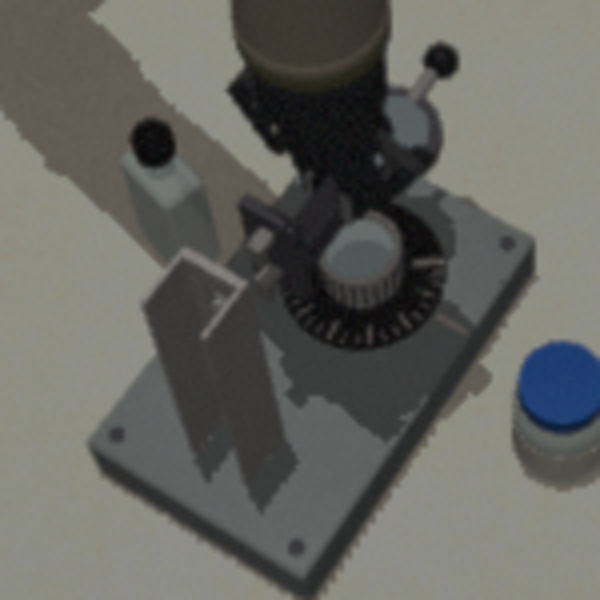

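```bash
cat > rel.py <<'E'
from br import *
import sys
s=ld(sys.argv[1]); tcp=np.array([float(a) for a in sys.argv[2:5]])
yaw=np.deg2rad(-12.4); ux=np.array([np.cos(yaw),np.sin(yaw)]); uy=np.array([-np.sin(yaw),np.cos(yaw)])
off=np.array([.0016,-.0005]); O=np.array([.5533,-.1739])
P,_=seg(s,0,1,(0,1,-1,1)); L=np.dstack([((P[...,:2]-off-O)@ux),((P[...,:2]-off-O)@uy),P[...,2]])*1000
tl=np.r_[(tcp[:2]-O)@ux,(tcp[:2]-O)@uy,tcp[2]]*1000; print("tcp local",tl.round(1))
v=s["range_z"]>0
pl=L[v&(abs(L[...,1]-(tl[1]-63))<9)&(abs(L[...,0]-tl[0])<28)&(L[...,2]>tl[2]+20)&(L[...,2]<tl[2]+70)]
print("plate",len(pl),"x",np.percentile(pl[:,0],[1,3,50,97,99]).round(1),"y",np.percentile(pl[:,1],[3,50,97]).round(1),"ztop",np.percentile(pl[:,2],[90,97,99]).round(1))
tb=L[v&(L[...,1]<tl[1]-72)&(L[...,1]>tl[1]-84)&(abs(L[...,0]-tl[0])<12)&(L[...,2]>tl[2]-25)&(L[...,2]<tl[2]+60)]
print("tabs",len(tb),tb.mean(0).round(1) if len(tb) else 0)
ut=L[v&(L[...,2]>243)&(L[...,2]<258)&(L[...,1]<-115)&(L[...,1]>-165)&(abs(L[...,0])<30)]
print("uptop",len(ut),"x",np.percentile(ut[:,0],[1,3,97,99]).round(1),"y",np.percentile(ut[:,1],[1,3,97,99]).round(1))
ub=L[v&(L[...,2]>70)&(L[...,2]<240)&(L[...,1]<-118)&(L[...,1]>-162)&(abs(L[...,0])<30)]
print("upbody x",np.percentile(ub[:,0],[1,3,97,99]).round(1),"y",np.percentile(ub[:,1],[1,3,97,99]).round(1))
E
python3 rel.py s13.npz .5505 -.1859 .1748
```

```text
tcp local [ -0.2 -12.3 174.8]
plate 175 x [-20.1 -18.9   4.1  19.9  20. ] y [-81.6 -75.3 -68.8] ztop [237.2 238.2 239.2]
tabs 60 [  0.2 -88.8 195.9]
uptop 149 x [-23.7 -22.5  21.9  22.2] y [-159.8 -159.  -119.9 -119.5]
upbody x [-22.5 -21.7  21.9  22.4] y [-160.4 -159.8 -121.8 -120. ]
```

```bash
python3 -m pendant '[[[-0.2,-0.9,0.15],[0,-0.2,-0.2],240],[[-0.3,-1.2,0],[0,0,0],240],[[0,0,0],[0,0,0],240]]'; python3 rows.py .5429 -.2211 .1762 -12.4
```

```text
clock: 23.4
position: [0.5455, -0.2083, 0.1773]
ee_rot: [0.994, -0.108, 0.001, -0.0]
ft_force: [-0.5, 0.1, -5.4]
grip_width: 0.21
d cm [-0.26 -1.28 -0.11] w deg [ 0.    0.1  -0.05] | q [-0.26  0.33  0.67  1.7  -0.22  1.19  0.25] F [-0.5  0.1 -5.4] gw 0.21 t 23.4
```

```bash
python3 -m pendant '[[[-0.17,-0.7,-0.1],[0,0,0],240],[[-0.13,-0.6,0],[0,0,0],240],[[0,0,0],[0,0,0],240]]'; python3 rows.py .5415 -.2276 .1762 -12.4
```

```text
clock: 23.78
position: [0.5423, -0.2223, 0.1763]
ee_rot: [0.994, -0.108, 0.001, -0.0]
ft_force: [0.2, -0.8, -5.3]
grip_width: 0.209
d cm [-0.08 -0.53 -0.01] w deg [-0.01  0.11 -0.04] | q [-0.24  0.34  0.68  1.69 -0.23  1.19  0.28] F [ 0.2 -0.8 -5.3] gw 0.209 t 23.775
```

```bash
python3 -m pendant '[[[-0.08,-0.35,0],[0,0,0],240],[[-0.04,-0.2,0],[0,0,0],240],[[0,0,0],[0,0,0],240]]'; python3 rows.py .5413 -.2286 .1762 -12.4; python3 st.py
```

```text
clock: 24.15
position: [0.5412, -0.2277, 0.1763]
ee_rot: [0.994, -0.107, 0.001, -0.0]
ft_force: [0.5, -1.0, -5.3]
grip_width: 0.205
d cm [ 0.01 -0.09 -0.01] w deg [-0.02  0.11 -0.08] | q [-0.23  0.34  0.68  1.69 -0.23  1.19  0.29] F [ 0.5 -1.  -5.3] gw 0.205 t 24.15
[-0.231  0.344  0.678  1.691 -0.232  1.186  0.291] yaw -12.32 F [ 0.5 -1.  -5.3] T [ 0.03 -0.02  0.02]
```

```bash
python3 -m pendant '[[[-0.04,-0.2,0],[0,0,0],240],[[-0.02,-0.1,0],[0,0,0],240],[[0,0,0],[0,0,0],240]]'; python3 st.py
```

```text
clock: 24.52
position: [0.5413, -0.2279, 0.1761]
ee_rot: [0.994, -0.106, 0.001, -0.002]
ft_force: [-0.3, 1.5, -4.5]
grip_width: 0.208
[-0.227  0.346  0.677  1.689 -0.235  1.189  0.297] yaw -12.16 F [-0.3  1.5 -4.5] T [ 0.1   0.03 -0.06]
```

```bash
python3 -m pendant '[[[0,0,-0.6],[0,0,0],240],[[0,0,-0.5],[0,0,0],240],[[0,0,0],[0,0,0],240]]'; python3 st.py
```

```text
clock: 24.9
position: [0.5414, -0.2279, 0.1642]
ee_rot: [0.994, -0.106, 0.001, -0.002]
ft_force: [0.9, 1.8, -5.3]
grip_width: 0.211
[-0.223  0.358  0.672  1.702 -0.244  1.166  0.303] yaw -12.15 F [ 0.9  1.8 -5.3] T [ 0.29 -0.11 -0.07]
```

```bash
python3 -m pendant '[[[0,0,-0.4],[0,0,0],240],[[0,0,-0.2],[0,0,0],240],[[0,0,0],[0,0,0],240]]'; python3 st.py
```

```text
clock: 25.28
position: [0.5421, -0.2283, 0.16]
ee_rot: [0.994, -0.106, 0.002, -0.002]
ft_force: [-2.0, 3.4, 0.7]
grip_width: 0.208
[-0.221  0.363  0.671  1.706 -0.249  1.156  0.307] yaw -12.17 F [-2.   3.4  0.7] T [ 0.17  0.43 -0.15]
```

```bash
python3 -m pendant '[[[0,0,-0.3],[0,0,0],240],[[0,0,-0.3],[0,0,0],240]]'; python3 st.py
python3 - <<'E'
from h import *
s=cam("side","s14"); cv2.imwrite("pics/s14c.png",cv2.resize(s["pixels"][200:350,140:290,::-1],None,fx=4,fy=4,interpolation=cv2.INTER_CUBIC))
np.savez("s14.npz",**{k:np.array(v) for k,v in s.items()})
E
python3 rel.py s14.npz .5421 -.2283 .160
```

```text
clock: 25.52
position: [0.5431, -0.2276, 0.1569]
ee_rot: [0.994, -0.106, 0.003, -0.003]
ft_force: [-7.6, 7.7, 14.7]
grip_width: 0.208
[-0.219  0.366  0.668  1.709 -0.254  1.149  0.31 ] yaw -12.15 F [-7.6  7.7 14.7] T [ 1.29  1.68 -0.42]
tcp local [  0.7 -55.5 160. ]
plate 123 x [-20.8 -20.5  14.   21.6  22. ] y [-127.  -123.2 -110.2] ztop [224.  228.6 229.5]
tabs 7 [  -3.5 -130.1  204.4]
uptop 141 x [-23.4 -22.9  21.6  21.8] y [-160.  -159.2 -119.3 -119. ]
upbody x [-22.5 -21.8  22.1  22.3] y [-160.3 -159.6 -121.5 -120.2]
```

View pics/s14c.png

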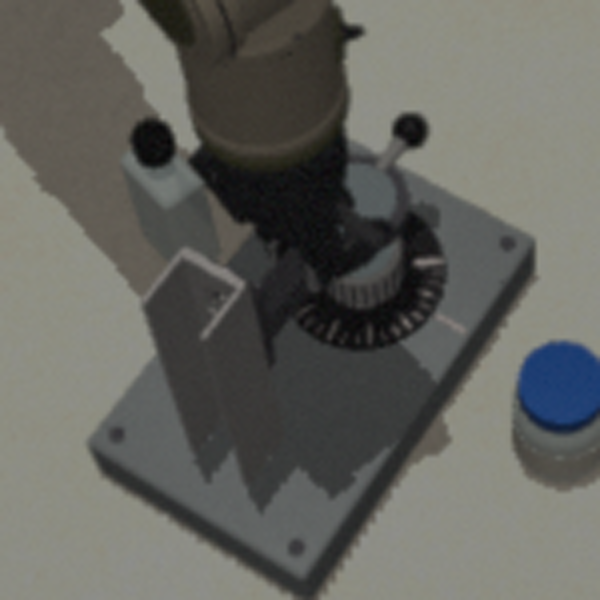

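```bash
python3 -m pendant '[[[0,0,0.1],[0,0,0],120],[[0,0,0],[0,0,0],120],[[0,0,0],[0,0,0],100],[[0,0,0],[0,0,0],100]]' 60; python3 st.py; python3 -m pendant '[[[0,0.1,2],[0,0,0],100],[[0,0.3,4],[0,0,0],100],[[0,0.5,4],[0,0,0],100],[[0,1,4],[0,0,0],100],[[0,0,0],[0,0,0],100]]';  python3 - <<'E'
from h import *
s=cam("side","s15"); cv2.imwrite("pics/s15c.png",cv2.resize(s["pixels"][200:350,140:290,::-1],None,fx=4,fy=4,interpolation=cv2.INTER_CUBIC))
np.savez("s15.npz",**{k:np.array(v) for k,v in s.items()})
E
python3 rel.py s15.npz .5421 -.2283 .160
```

```text
clock: 26.08
position: [0.5434, -0.2291, 0.1587]
ee_rot: [0.994, -0.107, 0.004, -0.003]
ft_force: [-0.2, 0.0, 0.7]
grip_width: 0.609
[-0.218  0.364  0.67   1.707 -0.253  1.15   0.309] yaw -12.24 F [-0.2  0.   0.7] T [-0.01 -0.   -0.01]
clock: 26.7
position: [0.5427, -0.2104, 0.3087]
ee_rot: [0.994, -0.107, 0.006, -0.002]
ft_force: [-0.2, -0.9, -0.4]
grip_width: 0.604
tcp local [  0.7 -55.5 160. ]
plate 120 x [-20.9 -20.3   2.3  21.5  21.7] y [-126.8 -123.6 -110.9] ztop [225.  228.1 229.1]
tabs 6 [  -3.  -130.1  206.4]
uptop 149 x [-23.4 -22.6  21.5  22.1] y [-159.3 -158.4 -119.7 -118.9]
upbody x [-22.7 -21.8  22.1  22.7] y [-160.4 -159.7 -121.7 -119.9]
```

View pics/s15c.png

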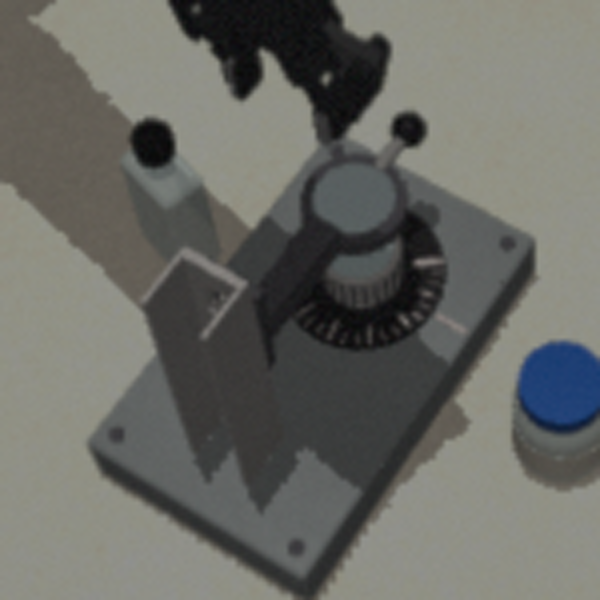

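```bash
python3 -m pendant '[[[-2,4,1],[0,0,0],60],[[-3,5,1],[0,0,0],60],[[-3,5,1],[0,0,0],60],[[-3,5,0],[0,0,0],60],[[-3,5,0],[0,0,0],60],[[0,0,0],[0,0,0],60]]';  python3 - <<'E'
from br import *
s=cam("side","r4_s"); t=cam("top","t16"); cv2.imwrite("pics/t16c.png",cv2.resize(t["pixels"][130:260,260:420,::-1],None,fx=4.5,fy=4.5,interpolation=cv2.INTER_CUBIC))
yaw=np.deg2rad(-12.4); ux=np.array([np.cos(yaw),np.sin(yaw)]); uy=np.array([-np.sin(yaw),np.cos(yaw)]); O=np.array([.5533,-.1739])
for n,c,off in(("side",s,(.0016,-.0005)),("top",t,(-.0018,0))):
    P,_=seg(c,0,1,(0,1,-1,1)); L=np.dstack([((P[...,:2]-off-O)@ux),((P[...,:2]-off-O)@uy),P[...,2]])*1000; v=c["range_z"]>0
    d=L[v&(np.hypot(L[...,0],L[...,1])<30)&(L[...,2]>120)&(L[...,2]<185)]
    A=np.c_[d[:,0],d[:,1],np.ones(len(d))]; k=np.linalg.lstsq(A,d[:,2],rcond=None)[0]; print(n,"disc",len(d),"med z",np.median(d[:,2]),"slopes deg",np.rad2deg(k[:2]).round(2))
    kk=L[v&(abs(L[...,1]-62)<10)&(abs(L[...,0])<12)&(L[...,2]>130)&(L[...,2]<185)]; print(" knob top pct",len(kk),np.percentile(kk,[50,95],axis=0).round(1))
    b=L[v&(abs(L[...,1]+75)<25)&(abs(L[...,0])<7)&(L[...,2]>120)&(L[...,2]<200)]; print(" bar top",len(b),np.median(b,axis=0).round(1))
    p=L[v&(abs(L[...,1]+116)<7)&(abs(L[...,0])<22)&(L[...,2]>180)&(L[...,2]<240)]; print(" plate top",len(p),np.percentile(p[:,2],[50,80,90,97]).round(1),np.percentile(p[:,0],[3,97]).round(1))
E
python3 fit.py r4
```

```text
clock: 27.5
position: [0.3941, 0.0339, 0.3341]
ee_rot: [0.994, -0.109, 0.002, 0.001]
ft_force: [0.5, -1.0, 0.3]
grip_width: 0.768
side disc 362 med z 147.14718482559596 slopes deg [-0.05 -3.79]
 knob top pct 59 [[  4.5  59.8 151. ]
 [ 11.6  69.  155.2]]
 bar top 86 [  0.5 -71.4 162.1]
 plate top 63 [207.2 220.7 224.  232. ] [-10.   21.4]
top disc 302 med z 146.9518633645036 slopes deg [-0.16 -3.58]
 knob top pct 45 [[  0.8  62.9 151. ]
 [  9.8  70.5 156.7]]
 bar top 75 [-1.000e-01 -7.450e+01  1.618e+02]
 plate top 89 [220.3 227.7 233.8 237.8] [-20.5  19.8]
zero 38.9 idx raw 0.58 corr -0.37 READING 39.27 ctr err mm [0.2  1.15] rms 0.22 n 7
zero 38.93 idx raw 0.14 corr -0.29 READING 39.22 ctr err mm [-0.93  0.52] rms 0.22 n 7
```

View pics/t16c.png

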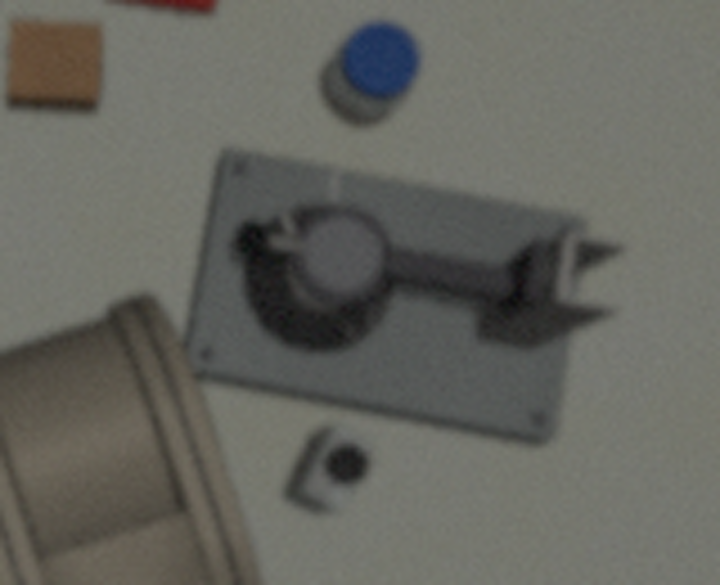

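View pics/r4_s.png

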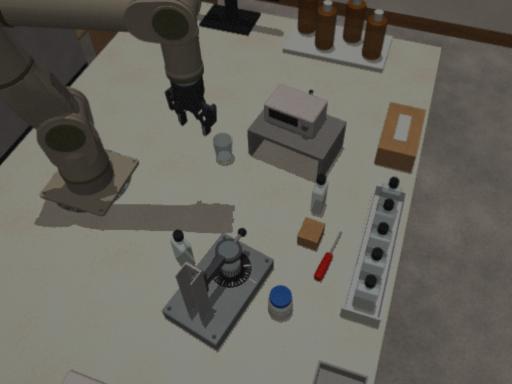

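```bash
cat > tilt.py <<'E'
from br import *
import sys
yaw=np.deg2rad(-12.4); ux=np.array([np.cos(yaw),np.sin(yaw)]); uy=np.array([-np.sin(yaw),np.cos(yaw)]); O=np.array([.5533,-.1739])
def loc(c,off):
    P,_=seg(c,0,1,(0,1,-1,1)); return np.dstack([((P[...,:2]-off-O)@ux),((P[...,:2]-off-O)@uy),P[...,2]])*1000, c["range_z"]>0
def pf(d):
    A=np.c_[d[:,0],d[:,1],np.ones(len(d))]; k=np.linalg.lstsq(A,d[:,2],rcond=None)[0]
    for _ in range(3):
        r=d[:,2]-A@k; g=abs(r)<2.5*np.std(r)+.1; k=np.linalg.lstsq(A[g],d[g,2],rcond=None)[0]
    return np.rad2deg(k[:2]).round(2),len(d),np.median(d,axis=0).round(1)
if __name__=="__main__":
    for n,off in (("s8",(.0016,-.0005)),("t8",(-.0018,0)),("s12",(.0016,-.0005)),("s13",(.0016,-.0005)),("s15",(.0016,-.0005))):
        c=ld(n+".npz"); L,v=loc(c,off)
        st=L[v&(abs(L[...,2]-45)<6)&(abs(L[...,0])<80)&(L[...,1]<75)&(L[...,1]>-115)&(np.hypot(L[...,0],L[...,1])>60)]
        print(n,"stand",pf(st))
        if n in("s8","t8"): d=L[v&(np.hypot(L[...,0]-(-.0645*ux[0]+.234*ux[1])*1000,L[...,1]-(-.0645*uy[0]+.234*uy[1])*1000)<28)&(L[...,2]>5)&(L[...,2]<30)]; print("  disc",pf(d))
        if n=="s15": d=L[v&(np.hypot(L[...,0],L[...,1])<28)&(L[...,2]>130)&(L[...,2]<165)]; print("  disc",pf(d))
        if n=="s13":
            d=L[v&(np.hypot(L[...,0],L[...,1]-42)<30)&(L[...,2]>145)&(L[...,2]<180)]; print("  disc held",pf(d))
E
python3 tilt.py
```

```text
s8 stand (array([-0.02,  0.17]), 1937, array([ 30.6, -37.5,  45.1]))
  disc (array([-0.33, -0.04]), 217, array([-112.9,  214.4,   15.2]))
t8 stand (array([-0.15,  0.09]), 1371, array([ 22. , -66. ,  45.4]))
  disc (array([ 0.06, -0.24]), 217, array([-113.7,  214.7,   14.5]))
s12 stand (array([-0.09,  0.09]), 1932, array([ 30.6, -36.2,  45.2]))
s13 stand (array([-0.15,  0.05]), 1531, array([ 46.5, -58.3,  45.1]))
  disc held (array([ 1.08, -1.04]), 133, array([  8.2,  55.2, 167.6]))
s15 stand (array([0.01, 0.17]), 1573, array([ 44.5, -48.5,  45.1]))
  disc (array([ 0.48, -2.02]), 320, array([ 1.000e+00, -1.000e-01,  1.471e+02]))
```

Run:
```python
from tilt import *
for k in range(3):
  for n,off in(("side",(.0016,-.0005)),("top",(-.0018,0))):
    c=cam(n); L,v=loc(c,off)
    b=L[v&(L[...,1]<-40)&(L[...,1]>-106)&(abs(L[...,0])<7)&(abs(L[...,2]-162)<7)]
    f=np.polyfit(b[:,1],b[:,2],1); r=b[:,2]-np.polyval(f,b[:,1]); 
    st=L[v&(abs(L[...,2]-45)<6)&(abs(L[...,0])<80)&(L[...,1]<75)&(L[...,1]>-115)&(np.hypot(L[...,0],L[...,1])>60)]
    print(n,len(b),"slope",np.rad2deg(f[0]).round(2),"z at face",np.polyval(f,-120).round(2),"sd",r.std().round(2),"stand z",np.median(st[:,2]).round(2))
```

```text
side 105 slope -1.87 z at face 163.27 sd 2.04 stand z 45.04
top 99 slope -2.63 z at face 164.73 sd 2.2 stand z 45.37
side 108 slope -1.23 z at face 162.82 sd 1.51 stand z 45.1
top 100 slope -2.4 z at face 164.0 sd 2.23 stand z 45.39
side 105 slope -1.72 z at face 163.05 sd 2.01 stand z 45.24
top 96 slope -2.67 z at face 164.03 sd 2.61 stand z 45.43
```

```bash
python3 - <<'E'
from h import *
a=cv2.imread("pics/side0.png").astype(int); b=cam("side","fin")["pixels"][:,:,::-1].astype(int)
d=(abs(a-b).max(2)>40).astype(np.uint8); k,l,st,cen=cv2.connectedComponentsWithStats(d)
for i in range(1,k):
    if st[i][4]>25: print(st[i],cen[i].round())
E
python3 -c "
from workcell import manip
print(manip.get_obs()['clock']); print(manip.hand_in())"
```

```text
[ 56   0  90  11 497] [103.   3.]
[ 109    0  150  136 6721] [185.  62.]
[217   0   8   6  38] [221.   2.]
[237   0  11  10  75] [243.   4.]
[215  29   8   8  41] [219.  32.]
[ 70  63  24  44 495] [85. 83.]
[ 91 112  14  35 178] [ 98. 127.]
[ 67 116  17   7  37] [ 76. 119.]
[ 115  120   90   72 2091] [161. 157.]
[ 50 125   7  14  41] [ 53. 131.]
[ 37 136  19  30 126] [ 45. 150.]
[276 151  22  33 251] [286. 168.]
[  36  201  198   33 4103] [146. 218.]
[237 228  10  12  76] [241. 233.]
[219 255  21  13 100] [228. 260.]
[203 273   9  19  70] [207. 280.]
27.95
the job is handed in; nothing more can be done
None
```

The job is done and handed in at about 28 s of the 69 s allowed. The ring was set first, and then the larger analyser arm was hung in the top two slots.

**Ring:** I gripped the collar and turned it clockwise by about 104°. The 40 mark lines up with the index line in the side picture. A fit over all the visible marks gives 39.2–39.4°, so the two measurements differ by about 0.7°. It read the same after the arm was hung, so I left it.

**Analyser arm:**
- **Getting it out:** I dragged it out by the knob, took it again by the bar, lifted it and turned it round. The robot then got stuck at the limits of joints 2 and 3, so I took a detour to free it before gripping the bar.
- **Hanging it:** I pushed it in until the plate met the face. It stopped on the way down at the height expected for fully home, and I pressed it with about 15 N before letting go.
- **Height:** after release, the bar at the plate measured 163–164.7 mm above the bench, against 164 mm for fully home.
- **Level:** it is not exactly level. The bar slopes about 2° down towards the knob, and single fits on the filter disc gave up to 3.8°. I put this down to the 2.5 mm of play between the lips and the wall, which allows about 2.3°.

**Everything else:** comparing the side picture before and after showed changes only where the robot, its shadow, the analyser arm and the ring are. The open gripper was well clear of everything, with near-zero force readings.

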